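# Close out a wear test: switch off, file the specimens, zero the turns counter

## Robot

A 6-joint arm with a two-finger parallel gripper is mounted at the origin on the work surface. World frame = base frame: x ahead of the robot, y to its left, z up, the work surface at z = 0. Lengths are in m, angles in rad, forces in N, time in s.
With the tool pointing down it reaches from about 0.325 to 0.85 m from the base axis. Payload 15.5 kg.
Tool frame: the origin (TCP) lies midway between the tips of the shut fingers; the grasp point (between the pads) lies 19 mm behind it; z points along the fingers, y is the line along which they close (so a half turn about z gives the same grasp; the last joint's range is limited). The gripper opens to 91 mm and grips with 3 to 60 N. Pads are 32 mm wide; open, the fingers measure 118 mm over their backs; the gripper's body (76 mm by 178 mm) begins 60 mm behind the grasp point.
Start: joints at [-1.23, 0.494, 1.345, -0, 1.302, -0.096], TCP at [0.264, -0.567, 0.192] pointing down, gripper open.
Joint ranges: [-2.91, 2.91], [-0.82, 2.16], [0.22, 2.67], [-1.22, 4.37], [0.12, 2.79], [-3.08, 3.08]. Speed limits (rad/s): [1.89, 1.89, 2.57, 3.01, 3.01, 3.01].

## Interface

Orientations are given as a unit quaternion [w, x, y, z].
In Python, from rig import sensors, get_image, camera_params, close_job gives the robot as it stands. The module is installed in compiled form; this text tells all that it offers.
- The arm moves only by the tool jog_arm, never from a script. Its argument "plan" is a list of rows, each a list of 6 numbers: the shift along the tool's x, y, z in m, then the turn, a rotation vector about the tool's x, y, z in rad. A call has exactly 5 rows; each row is the pose to reach, as a shift and turn from the pose commanded when the call began, along the tool's axes at that moment; what a row does not reach only later rows make up. A row lasts 1/12 s, in which the tool goes at most 41.7 mm and 7.16 degrees, less where a joint would pass 70% of its speed; a pose out of reach is approached as far as the arm can. A call with a gripper value outside its range is refused whole. "hand" is the finger opening in m, from 0 to 0.0912, set as the call begins (left out, the last holds). The fingers move at their own pace and stop on an object; the grip force is fixed at half the most. Time passes only in rows, so rows that repeat a pose let the fingers close, or fill a call up. It gives the time, the measured TCP pose, the force, the opening and the grip force at its end, in the units of the state.
- sensors.get_obs(): the state, without advancing time (a new reading comes with each control period).
- get_image(name): name is "scene" or "top" or "wrist"; returns the picture (400x640x3 uint8, blue, green, red); there is no depth.
- camera_params(name): a dict with "mtx" (3x3 intrinsics, pixels), "k1" (the pictures are not rectified: a ray, as slopes to the right and down, at radius r is drawn at 1 + k1 r^2 times it, then the intrinsics apply), "camera_from_world" (4x4, takes a point from world to camera coordinates); the wrist camera has in their place "tool_from_camera" (4x4, takes a point from camera to tool coordinates, whose origin is the TCP and whose axes are the flange's). Camera axes: x right, y down, z forward; pixel columns grow to the right and rows downward; lengths in m; the calibration is good to about 2 mm. A picture is of the moment at which its call begins: read the wrist's pose just before it. camera_params takes no time and is no camera call.
- close_job(): hands the job in; it is judged then, once.
The state is a dict: "clock": time; "q": joint angles; "qvel": joint speeds; "effort": joint torques, N m; "tool_pos": TCP position; "eef_rot": TCP orientation; "ft_force": force on the tool from outside, world axes, zero at the start; "ft_torque": the same for the moment, N m; "gripper_width": opening from 0.0 (shut) to 1.0 (fully open); "gripper_force": force on a finger pad.
Only numpy, scipy, OpenCV 4.12 (cv2) and the standard library are available. Lean on these libraries where they do the work, as an engineer would, in place of code of your own. Each camera call takes 0.05 s, during which the arm holds its last target. There are 200 camera calls.

## Task

The wear test is over. First switch the tester off by pushing its toggle lever fully over, away from you; then put all the specimens away: every dumbbell-shaped rod end-down in a slot of the narrow upright rack, every T-section bar lying flat on its foot on the floor of the shallow tray. Only when all of them are away, turn the reset knob of the turns counter anticlockwise, fully home to its zero stop, and let go of everything; leave the other things on the bench where they are.

Things in the scene. Friction and masses are not known exactly. Their poses are not given: they have to be found in the camera images.
- counter: Turns counter: fixed blue-green box, 180 (x) x 150 (y) x 60 mm high, with a white round dial on its top and the reset knob at the dial's centre. Origin: centre of the underside; z up; its front (-x) faces the robot. The dial's long black zero mark lies on its -x side.
- knob_grip (a point): Grip point of the black reset knob, on its vertical axis, 97 mm above the table, 7 mm below its top. Bar grip 57 mm long (along this point's x), 14 mm wide, on a round skirt 60 mm across whose top is 74 mm above the table. A thin pointer over the dial and a white line on the bar show the point's -x, at the zero mark when home. Turns with the knob.
- reset_knob (a joint): Angle of the reset knob, rad: 0 at its zero stop (a firm stop), growing as it is turned clockwise seen from above, to 4.5; so zeroing is turning anticlockwise. It starts at 1.5 to 4.2, turns lightly (0.04 N m) and stays where it is left.
- switch_base: Tester switch: fixed grey block 70 (x) x 50 (y) x 25 mm high with a toggle lever. Origin: centre of the underside; the lever swings in its x-z plane, about an axis along y, 22 mm above the table.
- switch_tip (a point): Centre of the lever's black ball, 26 mm across, at 80 mm from the pivot on a steel stem of 10 mm. The ball stands 92 mm above the table at both ends of the swing, 38 mm to -x (on) or +x (off) of the block's origin.
- switch (a joint): Lever angle, rad: 0 leaning to the block's -x (towards the robot, on; it starts at 0 to 0.12), 1.0 leaning to +x (away from the robot, off) against its stop. A light push (about 1 N) on the ball moves it; it stays where it is left.
- rack: Rack: fixed narrow aluminium box open at the top, 140 (x) x 50 (y) x 75 mm high, walls and floor 5 mm, two cross walls dividing it into three slots 40 x 40 mm and 70 mm deep, centred at x = -45, 0 and +45 mm. Origin: centre of the underside, z up. Any slot will do; one rod fits in a slot.
- tray: Tray: fixed grey shallow open box, 220 (x) x 150 (y) x 35 mm high, walls and floor 5 mm. Origin: centre of the underside, z up. Three T-bars fit side by side, lying along the tray's y.
- rod1: Specimen, absent in some runs: plain aluminium dumbbell-shaped round rod, 120 mm long, both ends alike, 28 mm in diameter over 30 mm, tapering over 10 mm to a 16 mm waist; about 0.1 kg. It starts standing upright on a 3 mm rubber mat. Origin: its middle; z along its length.
- rod2: Specimen, absent in some runs: plain aluminium dumbbell-shaped round rod, 120 mm long, both ends alike, 28 mm in diameter over 30 mm, tapering over 10 mm to a 16 mm waist; about 0.1 kg. It starts standing upright on a 3 mm rubber mat. Origin: its middle; z along its length.
- rod3: Specimen, absent in some runs: plain aluminium dumbbell-shaped round rod, 120 mm long, both ends alike, 28 mm in diameter over 30 mm, tapering over 10 mm to a 16 mm waist; about 0.1 kg. It starts standing upright on a 3 mm rubber mat. Origin: its middle; z along its length.
- bar1: Specimen, absent in some runs: plain aluminium T-section bar, 100 mm long (x), lying on its foot: foot 44 mm wide (y) and 8 mm thick, with a rib 14 mm wide along its middle rising to 35 mm above the underside; about 0.15 kg. It starts on a 3 mm rubber mat and may be knocked aside. Origin: centre of the underside; z up.
- bar2: Specimen, absent in some runs: plain aluminium T-section bar, 100 mm long (x), lying on its foot: foot 44 mm wide (y) and 8 mm thick, with a rib 14 mm wide along its middle rising to 35 mm above the underside; about 0.15 kg. It starts on a 3 mm rubber mat and may be knocked aside. Origin: centre of the underside; z up.
- bar3: Specimen, absent in some runs: plain aluminium T-section bar, 100 mm long (x), lying on its foot: foot 44 mm wide (y) and 8 mm thick, with a rib 14 mm wide along its middle rising to 35 mm above the underside; about 0.15 kg. It starts on a 3 mm rubber mat and may be knocked aside. Origin: centre of the underside; z up.
- wash_bottle: Not part of the job, to be left alone: white plastic bottle, 64 mm across, 150 mm high. Origin: its underside.
- weight: Not part of the job, to be left alone: steel weight with a knob, 48 mm across, 62 mm high. Origin: its underside.
- mug: Not part of the job, to be left alone: blue mug, 76 mm across, 85 mm high. Origin: its underside.
- gauge_block: Not part of the job, to be left alone: steel block 30 x 45 x 30 mm high. Origin: its underside.
- jar: Not part of the job, to be left alone: amber jar, 68 mm across, 80 mm high. Origin: its underside.
- tape: Not part of the job, to be left alone: brown roll, 80 mm across, 45 mm high. Origin: its underside.
Not all that is in view belongs to the job. Leave any orange or pink look-alike of the bar2 alone.

How it is judged:
On the way, in this order (a step that is already met when the one before it is completed fails the run):
1. the toggle lever is thrown fully over, away from the robot (value of joint switch above 0.85 rad), for 0.2 s.
2. every specimen present is put away: rods standing in the rack's slots, T-bars flat in the tray (x of rod1 in the frame of rack between -0.066 and 0.066 m and y of rod1 in the frame of rack between -0.022 and 0.022 m and z of rod1 in the frame of rack between 0.055 and 0.078 m and angle between the z axis of each of rod1, rod2, rod3 and the z axis of rack, either way round below 0.3 rad and x of rod2 in the frame of rack between -0.066 and 0.066 m and y of rod2 in the frame of rack between -0.022 and 0.022 m and z of rod2 in the frame of rack between 0.055 and 0.078 m and x of rod3 in the frame of rack between -0.066 and 0.066 m and y of rod3 in the frame of rack between -0.022 and 0.022 m and z of rod3 in the frame of rack between 0.055 and 0.078 m and x of bar1 in the frame of tray between -0.1 and 0.1 m and y of bar1 in the frame of tray between -0.065 and 0.065 m and z of bar1 in the frame of tray between 0 and 0.012 m and angle between each of bar1, bar2, bar3's own z axis and vertical below 0.1 rad and x of bar2 in the frame of tray between -0.1 and 0.1 m and y of bar2 in the frame of tray between -0.065 and 0.065 m and z of bar2 in the frame of tray between 0 and 0.012 m and x of bar3 in the frame of tray between -0.1 and 0.1 m and y of bar3 in the frame of tray between -0.065 and 0.065 m and z of bar3 in the frame of tray between 0 and 0.012 m and linear speed of each of rod1, rod2, rod3, bar1, bar2, bar3 below 0.03 m/s), for 0.2 s.
3. the reset knob is turned back to its zero stop (value of joint reset_knob below 0.08 rad), for 0.2 s.
At the end, for the whole second after the job is handed in: Lever at 0.85 rad or more; knob within 0.08 rad of its zero stop; every rod present stands on the floor of a rack slot, leaning less than 0.3 rad; every T-bar present lies flat (0.1 rad), foot on the tray floor; all at rest (all of step 2 and value of joint switch above 0.85 rad and value of joint reset_knob below 0.08 rad); the robot touches nothing.
It fails at once if another thing on the bench (wash bottle, weight, mug, steel block, jar or tape roll) is shifted by more than 50 mm (distance of any of wash_bottle, weight, mug, gauge_block, jar, tape from where it was at the start of the episode above 0.05 m).
Of rod1, rod2, rod3, bar1, bar2, bar3 only 4 to 6 are there at a start; the rules pass over those that are not, and their reading is None.
At some moment in a run one of bar1, bar2, bar3 may be knocked a few centimetres aside while the robot is not near it.
It also fails if it takes over 210 s, if anything falls off the work surface, if the arm or the gripper's body presses on something with over 40 N, if the wrist force passes 120 N, or if a joint passes its speed limit or range.

## Working session

There is one attempt and no reset: what is moved stays moved. The work goes in short steps, Python scripts to look and compute and a tool call to move; the robot and the scene stay as the last step left them, time stands still between calls to the robot, and variables do not carry over. Pictures are saved under pics/ and viewed, at most 14 in all, crops included, and the job is handed in when it is done.

Besides the shell and the picture viewer there is one more tool, called after "Request:" as name(argument=value, ...), one argument or row to a line, values as JSON. jog_arm: Moves the arm, as the interface text tells. Its arguments: {"type":"object","properties":{"plan":{"type":"array","items":{"type":"array","items":{"type":"number"}}},"hand":{"type":"number"}},"required":["plan"]}

```bash
mkdir -p pics; ls
python3 - <<'E'
from rig import *
import cv2
for n in("scene","top"):
    cv2.imwrite(f"pics/{n}0.png",get_image(n)); print(camera_params(n))
print(camera_params("wrist")); print(sensors.get_obs())
E
```

```text
pics
{'mtx': array([[408.35714427,   0.        , 320.97641908],
       [  0.        , 408.35714427, 198.9210624 ],
       [  0.        ,   0.        ,   1.        ]]), 'k1': -0.05562284918591038, 'camera_from_world': array([[ 0.31068783,  0.95049791, -0.00517735, -0.1665695 ],
       [ 0.66186703, -0.22024645, -0.71653579, -0.30765394],
       [-0.68220606,  0.21919223, -0.69753111,  1.54446641],
       [ 0.        ,  0.        ,  0.        ,  1.        ]])}
{'mtx': array([[470.6841413 ,   0.        , 324.87313079],
       [  0.        , 470.6841413 , 189.01981106],
       [  0.        ,   0.        ,   1.        ]]), 'k1': -0.07401450286630519, 'camera_from_world': array([[-0.00482158, -0.99964198, -0.02631841,  0.0084351 ],
       [-0.98611698,  0.00912153, -0.16580137,  0.56912344],
       [ 0.16598207,  0.0251536 , -0.98580792,  1.35465446],
       [ 0.        ,  0.        ,  0.        ,  1.        ]])}
{'mtx': array([[356.72906133,   0.        , 319.85634537],
       [  0.        , 356.72906133, 199.93309775],
       [  0.        ,   0.        ,   1.        ]]), 'k1': -0.0812362
[... 393 characters left out ...]
 array([-1.23051812e+00,  4.94149087e-01,  1.34603495e+00,  3.50632560e-05,
        1.30249704e+00, -9.54913534e-02]), 'qvel': array([ 9.55775203e-04, -5.60689218e-04, -9.70571491e-04,  7.97106223e-05,
        2.06442240e-04,  1.20397535e-03]), 'effort': array([ 8.18708941e-04, -8.80242562e+01, -3.82543552e+01,  7.10581010e-02,
        4.82544524e-02, -5.66144524e-05]), 'tool_pos': array([ 0.26372088, -0.56625415,  0.19189206]), 'eef_rot': array([-5.42201135e-04,  9.76357731e-01,  2.16160321e-01, -4.96659623e-05]), 'ft_force': array([ 0.28256253, -0.13518979, -0.04191346]), 'ft_torque': array([ 0.04075093, -0.01653573, -0.01574237]), 'gripper_force': 0.0, 'gripper_width': 1.0020836743353512}
```

View pics/scene0.png

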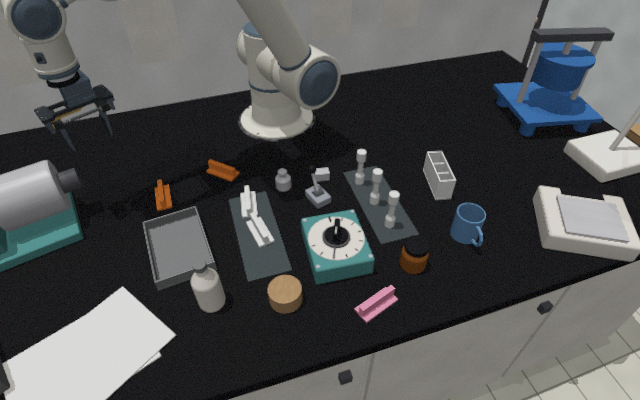

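View pics/top0.png

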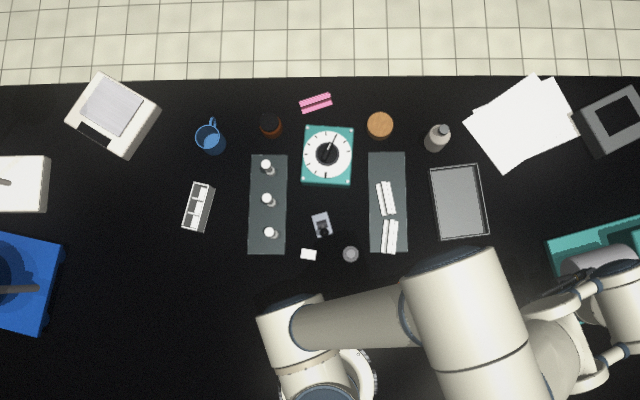

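The pictures show three rods on the left mat (top ~(266,167),(267,200),(270,232)), two bars on the right mat (~(385,197),(389,237)), rack (198,206), tray (458,201), switch (322,223), counter (327,154). I'll zoom in on the top view.

Run:
```python
import cv2
a=cv2.imread("pics/top0.png")
c=cv2.resize(a[110:270,175:415],None,fx=3.3,fy=3.3,interpolation=cv2.INTER_CUBIC);cv2.imwrite("pics/top0c.png",c)
```

```text
(no output)
```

View pics/top0c.png

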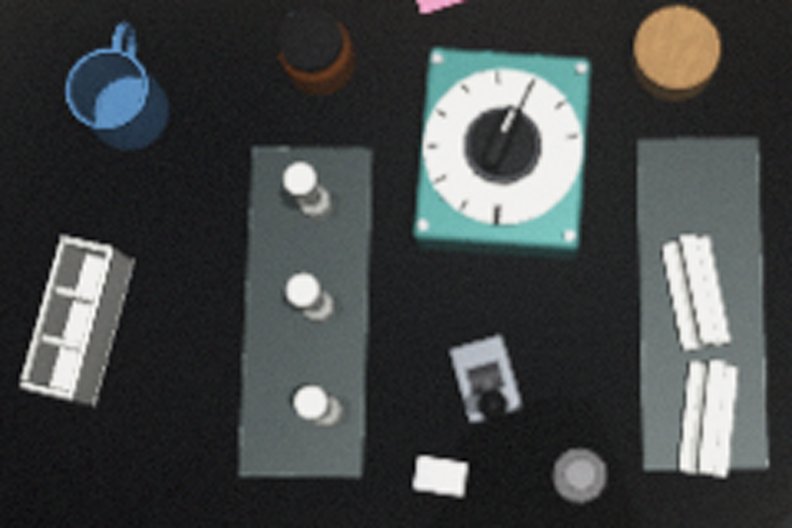

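```bash
cat > h.py <<'E'
from rig import sensors, get_image, camera_params, close_job
import numpy as np, cv2
from scipy.spatial.transform import Rotation as Ro
np.set_printoptions(precision=4,suppress=True)
def rot(q): return Ro.from_quat([q[1],q[2],q[3],q[0]])
def cam(name,obs=None):
    p=camera_params(name)
    if name=="wrist":
        o=obs or sensors.get_obs(); T=np.eye(4); T[:3,:3]=rot(o["eef_rot"]).as_matrix(); T[:3,3]=o["tool_pos"]
        W=T@p["tool_from_camera"]
    else: W=np.linalg.inv(p["camera_from_world"])
    return p["mtx"],p["k1"],W
def pt(c,uv,z):
    "pixels onto the plane at height z"
    m,k,W=c
    n=cv2.undistortPoints(np.float64(uv).reshape(-1,1,2),m,np.array([k,0,0,0]))[:,0]
    d=np.c_[n,np.ones(len(n))]@W[:3,:3].T
    return (W[:3,3]+d*((z-W[2,3])/d[:,2:]))[:,:2]
def go(x,y,z,psi=0):
    o=sensors.get_obs(); R=rot(o["eef_rot"]); T=Ro.from_euler("z",psi)*Ro.from_euler("x",np.pi)
    print("tool",o["tool_pos"],"shift",R.inv().apply(np.array([x,y,z])-o["tool_pos"]),"turn",(R.inv()*T).as_rotvec(),"t",o["clock"])
E
python3 - <<'E'
from h import *
c=cam("top"); f=lambda l,z:print(z,pt(c,np.array(l)/3.3+[175,110],z))
print("rods");f([(300,180),(303,291),(311,403)],.123)
print("rack corners NW NE SW SE");f([(63,236),(112,249),(22,387),(71,402)],.075)
print("knob,pointer tip, zero");f([(502,145),(532,82),(497,215)],.07)
print("switch block NW NE SW SE");f([(450,350),(503,336),(466,421),(521,408)],.025)
print("ball");f([(491,402)],.092)
print("bars rib approx");f([(705,290),(719,420)],.038)
print("gauge,weight");f([(441,475),(580,475)],.03)
print("tray",pt(c,[(430,166),(482,163),(441,240),(491,235)],.035)); print("bottle",pt(c,[(437,130)],.15))
go(.45,0,.3)
E
```

```text
rods
0.123 [[0.6289 0.1706]
 [0.5318 0.1664]
 [0.4361 0.1582]]
rack corners NW NE SW SE
0.075 [[0.5907 0.3918]
 [0.5784 0.3466]
 [0.4549 0.4234]
 [0.4415 0.3786]]
knob,pointer tip, zero
0.07 [[ 0.671  -0.0033]
 [ 0.7293 -0.0308]
 [ 0.6068  0.0015]]
switch block NW NE SW SE
0.025 [[ 0.491   0.046 ]
 [ 0.5035 -0.0023]
 [ 0.4265  0.0315]
 [ 0.4379 -0.0182]]
ball
0.092 [[0.4384 0.007 ]]
bars rib approx
0.038 [[ 0.5422 -0.1855]
 [ 0.4249 -0.1949]]
gauge,weight
0.03 [[ 0.378   0.0538]
 [ 0.3773 -0.0705]]
tray [[ 0.639  -0.3137]
 [ 0.6469 -0.4725]
 [ 0.4157 -0.3371]
 [ 0.4287 -0.4865]]
bottle [[ 0.7175 -0.3148]]
tool [ 0.2637 -0.5663  0.1919] shift [ 0.4079 -0.4348 -0.1076] turn [-0.0011  0.0001  0.4358] t 0.1
```

Request:
jog_arm(
  plan=[
    [0.05, -0.05, -0.108, 0, 0, 0.436],
    [0.408, -0.435, -0.108, 0, 0, 0.436],
    [0.408, -0.435, -0.108, 0, 0, 0.436],
    [0.408, -0.435, -0.108, 0, 0, 0.436],
    [0.408, -0.435, -0.108, 0, 0, 0.436],
  ],
  hand=0.05,
)

```text
clock: 0.52
tool_pos: [0.3231, -0.3861, 0.2483]
eef_rot: [-0.0, 1.0, -0.003, -0.0]
ft_force: [1.8, 0.4, -0.1]
gripper_width: 0.659
gripper_force: 0.0
```

```bash
python3 -c "
from h import *
go(.45,0,.3)"
```

```text
tool [ 0.3231 -0.3861  0.2483] shift [ 0.1248 -0.3868 -0.0515] turn [-0.0004  0.0002 -0.0056] t 0.5167
```

Request:
jog_arm(
  plan=[
    [0.012, -0.038, -0.01, 0, 0, -0.005],
    [0.024, -0.076, -0.02, 0, 0, -0.005],
    [0.036, -0.114, -0.03, 0, 0, -0.005],
    [0.048, -0.152, -0.04, 0, 0, -0.005],
    [0.06, -0.19, -0.05, 0, 0, -0.005],
  ],
)

```text
clock: 0.93
tool_pos: [0.383, -0.1961, 0.2987]
eef_rot: [-0.0, 1.0, 0.002, -0.0]
ft_force: [1.0, -0.3, 0.7]
gripper_width: 0.548
gripper_force: 0.0
```

Request:
jog_arm(
  plan=[
    [0.012, -0.038, 0, 0, 0, 0],
    [0.026, -0.078, 0, 0, 0, 0],
    [0.04, -0.118, 0, 0, 0, 0],
    [0.054, -0.158, 0, 0, 0, 0],
    [0.064, -0.194, 0, 0, 0, 0],
  ],
)

```text
clock: 1.35
tool_pos: [0.4465, -0.0015, 0.2984]
eef_rot: [-0.0, 1.0, 0.002, 0.0]
ft_force: [1.7, -0.0, -0.4]
gripper_width: 0.551
gripper_force: 0.0
```

Run:
```python
from h import *
import pickle
o=sensors.get_obs(); im=get_image("wrist"); cv2.imwrite("pics/w1.png",im); pickle.dump(o,open("w1.pkl","wb"))
print(o["tool_pos"],o["q"],o["qvel"])
```

```text
[ 0.4465 -0.0015  0.2984] [-0.1373  0.1355  1.5891  0.0001  1.4168  1.4286] [ 1.0712  0.1738 -0.2071 -0.0031  0.0352  1.06  ]
```

View pics/w1.png

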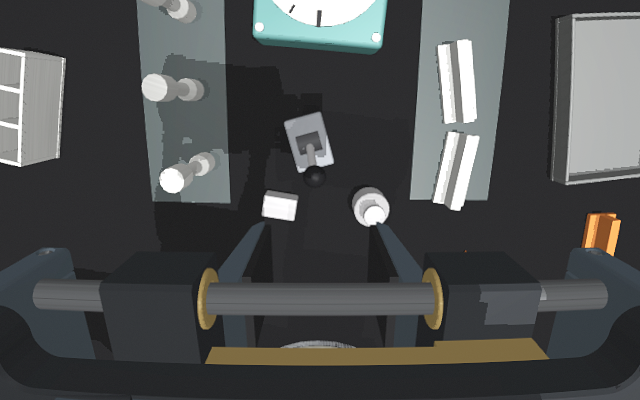

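Run:
```python
from h import *
import pickle
o=pickle.load(open("w1.pkl","rb"));c=cam("wrist",o)
print("rods",pt(c,[(155,88),(172,181)],.123))
print("rack corners inner E N/S",pt(c,[(20,48),(20,163)],.075))
print("ball",pt(c,[(315,176)],.092))
print("block top SW SE NW",pt(c,[(297,166),(332,163),(285,122)],.025))
print("rib ends",pt(c,[(455,41),(463,122),(462,134),(448,206)],.038))
print(sensors.get_obs()["tool_pos"],sensors.get_obs()["qvel"][0])
a=cv2.imread("pics/w1.png")
cv2.imwrite("pics/w1c.png",cv2.resize(a[20:225,405:555],None,fx=2.9,fy=2.9,interpolation=cv2.INTER_CUBIC))
```

```text
rods [[0.5365 0.165 ]
 [0.4402 0.1567]]
rack corners inner E N/S [[0.5895 0.3503]
 [0.4526 0.3761]]
ball [[0.4395 0.0038]]
block top SW SE NW [[ 0.4385  0.0285]
 [ 0.4428 -0.0177]
 [ 0.4958  0.0433]]
rib ends [[ 0.5952 -0.1633]
 [ 0.499  -0.1822]
 [ 0.484  -0.1824]
 [ 0.3882 -0.1737]]
[0.4475 0.0043 0.2983] -0.12693321867415996
```

View pics/w1c.png

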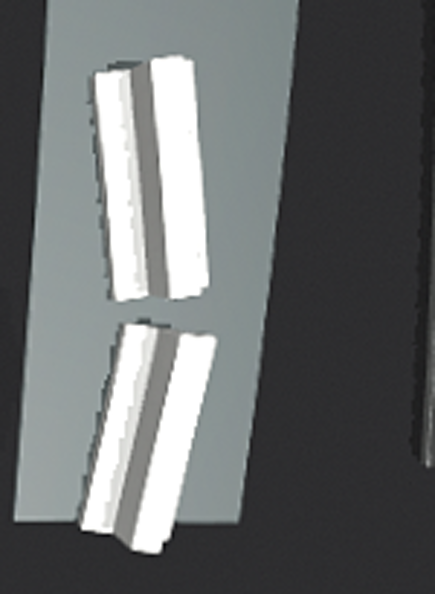

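```bash
python3 -c "
from h import *
go(.390,-.006,.18,.22)"
```

```text
tool [0.4475 0.0043 0.2983] shift [-0.0577  0.0101  0.1182] turn [-0.0027 -0.0009 -0.2117] t 1.4
```

Request:
jog_arm(
  plan=[
    [-0.03, 0.005, 0.02, 0, 0, -0.1],
    [-0.058, 0.01, 0.05, 0, 0, -0.212],
    [-0.058, 0.01, 0.09, 0, 0, -0.212],
    [-0.058, 0.01, 0.118, 0, 0, -0.212],
    [-0.058, 0.01, 0.118, 0, 0, -0.212],
  ],
  hand=0,
)

```text
clock: 1.82
tool_pos: [0.3849, -0.0135, 0.1767]
eef_rot: [-0.001, 0.994, 0.108, -0.003]
ft_force: [-1.0, 0.9, -0.6]
gripper_width: 0.217
gripper_force: 0.0
```

Request:
jog_arm(
  plan=[
    [0, 0, 0.035, 0, 0, 0],
    [0, 0, 0.07, 0, 0, 0],
    [0, 0, 0.095, 0, 0, 0],
    [0, 0, 0.095, 0, 0, 0],
    [0, 0, 0.095, 0, 0, 0],
  ],
)

```text
clock: 2.23
tool_pos: [0.3884, -0.014, 0.0859]
eef_rot: [-0.0, 0.994, 0.108, -0.001]
ft_force: [-0.3, 0.2, 0.6]
gripper_width: 0.005
gripper_force: 0.0
```

```bash
python3 -c "
from h import *
go(.479,.0155,.085,.22)"
```

```text
tool [ 0.3884 -0.014   0.0859] shift [ 0.0948 -0.0094  0.0008] turn [-0.0008  0.0016 -0.0033] t 2.2333
```

Request:
jog_arm(
  plan=[
    [0.012, -0.009, 0, 0, 0, 0],
    [0.035, -0.009, 0, 0, 0, 0],
    [0.06, -0.009, 0, 0, 0, 0],
    [0.08, -0.009, 0, 0, 0, 0],
    [0.095, -0.009, 0, 0, 0, 0],
  ],
)

```text
clock: 2.65
tool_pos: [0.4826, 0.0155, 0.0885]
eef_rot: [0.0, 0.994, 0.108, 0.002]
ft_force: [0.3, 0.1, -0.2]
gripper_width: 0.005
gripper_force: 0.0
```

Run:
```python
from h import *
o=sensors.get_obs();print(o["tool_pos"],o["ft_force"])
a=get_image("scene");cv2.imwrite("pics/s1.png",cv2.resize(a[120:260,220:460],None,fx=3,fy=3,interpolation=cv2.INTER_CUBIC))
```

```text
[0.4826 0.0155 0.0885] [ 0.2921  0.1289 -0.1576]
```

View pics/s1.png

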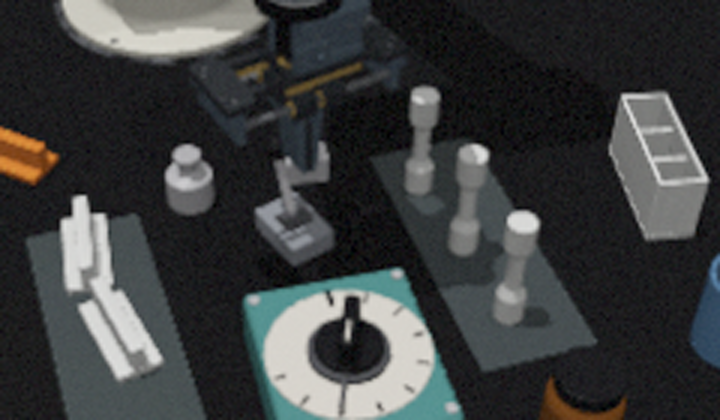

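Run:
```python
from h import *
p=camera_params("scene");E=p["camera_from_world"]
P=np.array([(.4395,.005,.092),(.504,.021,.092),(.4665,.013,.102),(.4826,.0155,.0885),(.466,.0135,.022)])
uv=cv2.projectPoints(P,cv2.Rodrigues(E[:3,:3])[0],E[:3,3],p["mtx"],np.array([p["k1"],0,0,0]))[0][:,0]
print((uv-[220,120])*3)
o=sensors.get_obs();im=get_image("wrist");cv2.imwrite("pics/w2.png",im)
```

```text
[[276.2433 149.9184]
 [313.1292 188.8631]
 [292.5578 157.5986]
 [300.4336 178.4617]
 [293.7768 218.6412]]
```

View pics/w2.png

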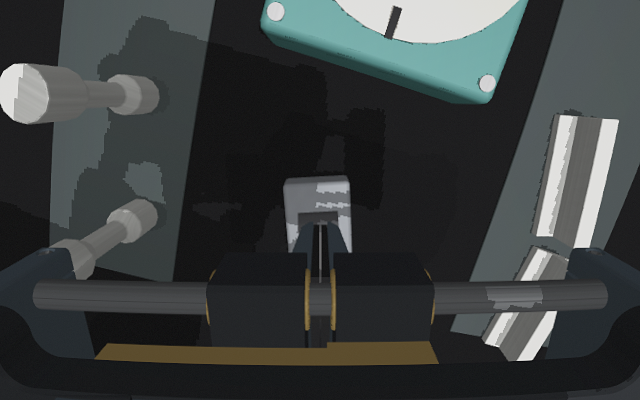

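Run:
```python
from h import *
m,k,W=cam("wrist");E=np.linalg.inv(W)
P=np.array([(.4395,.005,.092),(.504,.021,.092),(.4665,.013,.102),(.4826,.0155,.0885),(.466,.0135,.022)])
print(cv2.projectPoints(P,cv2.Rodrigues(E[:3,:3])[0],E[:3,3],m,np.array([k,0,0,0]))[0][:,0])
a=cv2.imread("pics/w2.png");b=get_image("top")
l=cv2.resize(a[160:280,240:400],None,fx=2.5,fy=2.5,interpolation=cv2.INTER_CUBIC);r=cv2.resize(b[190:265,290:365],(300,300),interpolation=cv2.INTER_CUBIC)
cv2.imwrite("pics/c2.png",np.clip(np.hstack([l,r])*1.8,0,255).astype(np.uint8))
```

```text
[[320.03   309.8356]
 [316.9836 204.8936]
 [316.4972 276.1077]
 [318.4051 239.7763]
 [316.5942 227.365 ]]
```

View pics/c2.png

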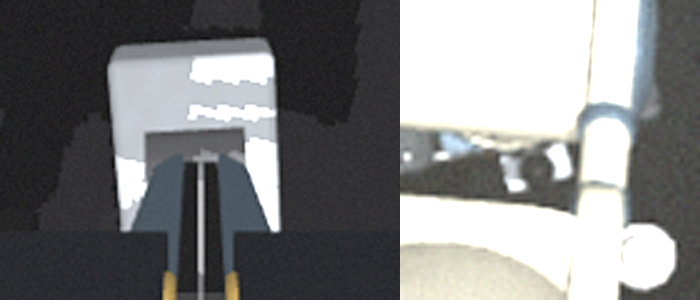

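The picture shows no ball ahead of the fingertips; the lever seems still behind them. I'll lift away and look.

Request:
jog_arm(
  plan=[
    [0, 0, -0.03, 0, 0, 0],
    [0, 0, -0.065, 0, 0, 0],
    [0, 0, -0.1, 0, 0, 0],
    [-0.03, 0, -0.13, 0, 0, 0],
    [-0.06, 0, -0.13, 0, 0, 0],
  ],
)

```text
clock: 3.22
tool_pos: [0.4223, 0.0019, 0.2212]
eef_rot: [0.001, 0.994, 0.108, 0.004]
ft_force: [-0.2, 0.5, 1.4]
gripper_width: 0.01
gripper_force: 0.0
```

Run:
```python
from h import *
import pickle
o=sensors.get_obs(); im=get_image("wrist"); pickle.dump(o,open("w3.pkl","wb"));cv2.imwrite("pics/w3.png",im)
b=get_image("scene")
l=cv2.resize(im[100:300,220:420],(400,400),interpolation=cv2.INTER_CUBIC);r=cv2.resize(b[150:220,285:355],(400,400),interpolation=cv2.INTER_CUBIC)
cv2.imwrite("pics/c3.png",np.hstack([l,r]))
print(o["tool_pos"])
```

```text
[0.4223 0.0019 0.2212]
```

View pics/c3.png

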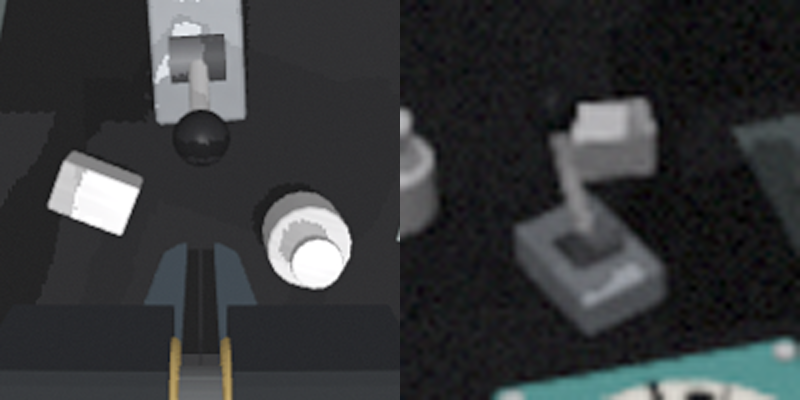

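Lever still at "on" (ball at ~(320,168) in the wrist view, straight ahead of the fingers). I'll measure, then push again lower and slower.

Run:
```python
from h import *
import pickle
o=pickle.load(open("w3.pkl","rb"));c=cam("wrist",o)
print("ball",pt(c,[(320.5,168.5)],.092),"block top SW,SE",pt(c,[(300,160),(342,159)],.025))
go(.388,-.006,.10,.22);go(.388,-.006,.066,.22)
```

```text
ball [[0.4397 0.0042]] block top SW,SE [[ 0.4321  0.0253]
 [ 0.4431 -0.0195]]
tool [0.4163 0.0019 0.2176] shift [-0.0295  0.0016  0.1176] turn [ 0.0006 -0.0008 -0.0037] t 3.3167
tool [0.4163 0.0019 0.2176] shift [-0.0295  0.0016  0.1516] turn [ 0.0006 -0.0008 -0.0037] t 3.3167
```

Request:
jog_arm(
  plan=[
    [-0.03, 0.002, 0.03, 0, 0, 0],
    [-0.03, 0.002, 0.07, 0, 0, 0],
    [-0.03, 0.002, 0.11, 0, 0, 0],
    [-0.03, 0.002, 0.15, 0, 0, 0],
    [-0.03, 0.002, 0.15, 0, 0, 0],
  ],
)

```text
clock: 3.73
tool_pos: [0.388, -0.0058, 0.0612]
eef_rot: [-0.001, 0.994, 0.108, -0.004]
ft_force: [-1.6, 0.8, -0.2]
gripper_width: 0.003
gripper_force: 0.0
```

Request:
jog_arm(
  plan=[
    [0.006, 0, 0, 0, 0, 0],
    [0.014, 0, 0, 0, 0, 0],
    [0.022, 0, 0, 0, 0, 0],
    [0.03, 0, 0, 0, 0, 0],
    [0.04, 0, 0, 0, 0, 0],
  ],
)

```text
clock: 4.15
tool_pos: [0.4324, 0.0027, 0.0671]
eef_rot: [0.0, 0.994, 0.108, 0.001]
ft_force: [-1.8, -0.2, 0.7]
gripper_width: 0.006
gripper_force: 0.6
```

Run:
```python
from h import *
b=get_image("scene");im=get_image("wrist")
l=cv2.resize(im[150:290,250:390],(400,400),interpolation=cv2.INTER_CUBIC);r=cv2.resize(b[130:210,280:360],(400,400),interpolation=cv2.INTER_CUBIC)
cv2.imwrite("pics/c4.png",np.clip(np.hstack([l,r])*2.,0,255).astype(np.uint8))
go(.481,.014,.066,.22)
```

```text
tool [0.4334 0.0027 0.0664] shift [ 0.0489 -0.0008  0.0006] turn [ 0.0012 -0.0035 -0.0026] t 4.25
```

View pics/c4.png

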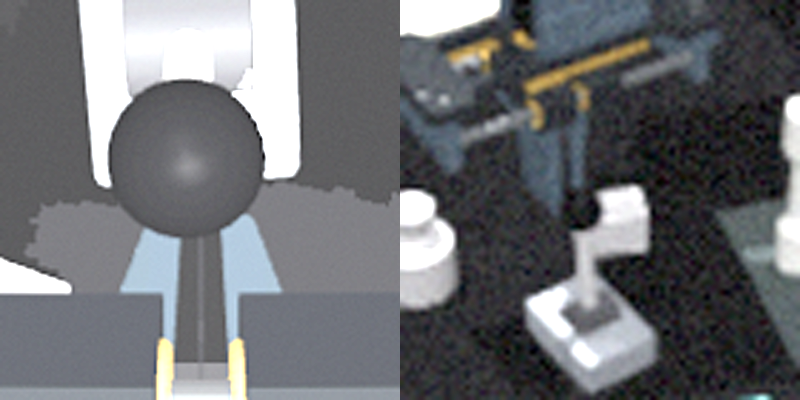

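Request:
jog_arm(
  plan=[
    [0.01, 0, 0, 0, 0, 0],
    [0.02, 0, 0, 0, 0, 0],
    [0.03, 0, 0, 0, 0, 0],
    [0.04, 0, 0, 0, 0, 0],
    [0.05, 0, 0, 0, 0, 0],
  ],
)

```text
clock: 4.67
tool_pos: [0.479, 0.0134, 0.065]
eef_rot: [-0.0, 0.994, 0.108, -0.002]
ft_force: [-48.4, -16.8, 19.4]
gripper_width: 0.004
gripper_force: 27.0
```

Run:
```python
from h import *
b=get_image("scene");im=get_image("wrist")
l=cv2.resize(im[150:290,250:390],(400,400),interpolation=cv2.INTER_CUBIC);r=cv2.resize(b[130:210,280:360],(400,400),interpolation=cv2.INTER_CUBIC)
cv2.imwrite("pics/c5.png",np.clip(np.hstack([l,r])*2.,0,255).astype(np.uint8))
```

```text
(no output)
```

View pics/c5.png

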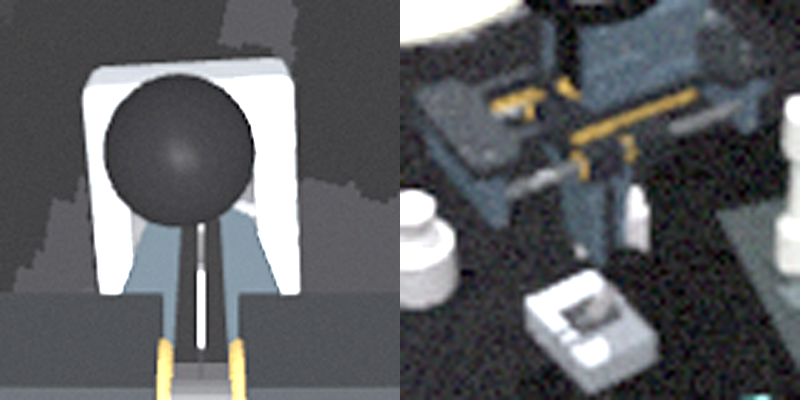

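Request:
jog_arm(
  plan=[
    [-0.01, 0, 0, 0, 0, 0],
    [-0.035, 0, -0.005, 0, 0, 0],
    [-0.06, 0, -0.03, 0, 0, 0],
    [-0.06, 0, -0.07, 0, 0, 0],
    [-0.06, 0, -0.11, 0, 0, 0],
  ],
)

```text
clock: 5.18
tool_pos: [0.4189, 0.0003, 0.1761]
eef_rot: [-0.0, 0.994, 0.108, -0.002]
ft_force: [2.4, -0.3, -0.1]
gripper_width: 0.002
gripper_force: 0.0
```

Run:
```python
from h import *
go(.44,.16,.30,-.23)
m,k,W=cam("wrist");E=np.linalg.inv(W)
P=np.array([(.5085,.0203,.092),(.4397,.0042,.092)])
u=cv2.projectPoints(P,cv2.Rodrigues(E[:3,:3])[0],E[:3,3],m,np.array([k,0,0,0]))[0][:,0]
im=get_image("wrist"); cv2.imwrite("pics/w6.png",im)
for a,b in u: print(a,b, im[max(0,int(b)-4):int(b)+4,int(a)-4:int(a)+4].mean((0,1)) if 0<=b<400 else None)
```

```text
tool [0.4189 0.0003 0.1761] shift [ 0.0545 -0.1516 -0.1239] turn [-0.0004  0.0033  0.4461] t 5.1833
318.8974637244081 79.77475386664753 [47.6875 45.7188 45.75  ]
320.16256275394375 173.15131786238098 [47.2656 45.3438 45.5156]
```

Request:
jog_arm(
  plan=[
    [0.01, -0.03, -0.025, 0, 0, 0.09],
    [0.02, -0.06, -0.05, 0, 0, 0.18],
    [0.03, -0.09, -0.075, 0, 0, 0.27],
    [0.042, -0.12, -0.1, 0, 0, 0.36],
    [0.054, -0.15, -0.124, 0, 0, 0.446],
  ],
  hand=0.055,
)

```text
clock: 5.65
tool_pos: [0.4416, 0.1601, 0.3012]
eef_rot: [-0.0, 0.993, -0.117, 0.001]
ft_force: [1.8, -0.6, 0.4]
gripper_width: 0.342
gripper_force: 0.0
```

Run:
```python
from h import *
import pickle,time
g=cv2.cvtColor(cv2.imread("pics/w6.png"),cv2.COLOR_BGR2GRAY)
c=cv2.HoughCircles(cv2.medianBlur(g[:260,200:440],3),cv2.HOUGH_GRADIENT,1,20,param1=60,param2=14,minRadius=18,maxRadius=45);print(c)
get_image("wrist");o=sensors.get_obs(); im=get_image("wrist");pickle.dump(o,open("w7.pkl","wb"));cv2.imwrite("pics/w7.png",im)
print(o["tool_pos"],o["qvel"])
```

```text
[[[182.5 232.5  21.8]
  [123.5 131.5  32.1]
  [114.5  80.5  19.1]
  [ 82.5 186.5  19.9]]]
[0.4443 0.165  0.3054] [-0.0855 -0.0042  0.0999 -0.0108 -0.1351 -0.3584]
```

View pics/w7.png

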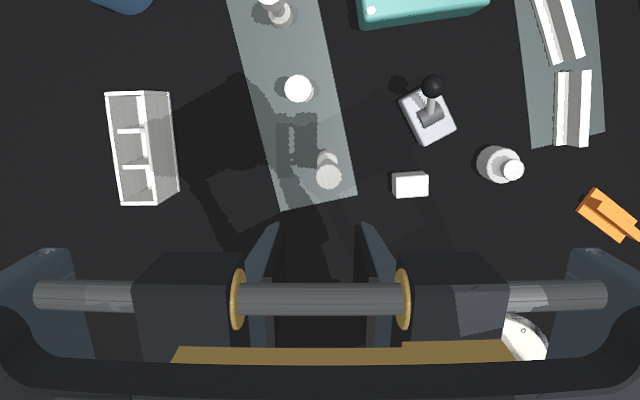

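The picture shows the lever's ball (432,86) beyond its block: it's off. Rod tops at (298,88) and (329,176); rack rim corners about (105,92),(143,93),(121,205),(157,204).

Run:
```python
from h import *
import pickle
o=pickle.load(open("w7.pkl","rb"));c=cam("wrist",o)
print("rods",pt(c,[(298,88),(329,176)],.123))
r=pt(c,[(105,92),(143,93),(121,205),(157,204)],.075);print("rack",r,r.mean(0),r[0]-r[2],r[1]-r[3])
print("ball",pt(c,[(432,86)],.092))
a=cv2.imread("pics/w7.png");g=cv2.cvtColor(a,cv2.COLOR_BGR2GRAY)
print(cv2.HoughCircles(cv2.medianBlur(g[50:230,240:380],3),cv2.HOUGH_GRADIENT,1,40,param1=80,param2=12,minRadius=10,maxRadius=18))
for n,x,y in(("r3",.438,.158),("r2",.533,.166)): go(x,y,.22,-.23)
```

```text
rods [[0.5375 0.1657]
 [0.4415 0.1566]]
rack [[0.5944 0.3911]
 [0.5807 0.3459]
 [0.459  0.4239]
 [0.4488 0.3768]] [0.5207 0.3844] [ 0.1354 -0.0327] [ 0.1318 -0.0308]
ball [[0.5066 0.0236]]
[[[ 88.5 126.5  12.8]
  [ 58.5  38.5  14.7]]]
tool [0.4439 0.1626 0.303 ] shift [-0.0052  0.0061  0.0829] turn [-0.004  -0.0061 -0.001 ] t 5.75
tool [0.4439 0.1626 0.303 ] shift [ 0.0854 -0.0234  0.0836] turn [-0.004  -0.0061 -0.001 ] t 5.75
```

Request:
jog_arm(
  plan=[
    [-0.004, 0.006, 0.03, 0, 0, 0],
    [-0.004, 0.006, 0.06, 0, 0, 0],
    [-0.004, 0.006, 0.1, 0, 0, 0],
    [-0.004, 0.006, 0.14, 0, 0, 0],
    [-0.004, 0.006, 0.15, 0, 0, 0],
  ],
)

```text
clock: 6.17
tool_pos: [0.4333, 0.1525, 0.1445]
eef_rot: [0.001, 0.993, -0.114, -0.003]
ft_force: [-1.5, -0.1, -0.6]
gripper_width: 0.6
gripper_force: 0.0
```

Run:
```python
from h import *
o=sensors.get_obs(); c=cam("wrist",o); im=get_image("wrist");cv2.imwrite("pics/w8.png",im)
go(.439,.1575,.09,-.23)
```

```text
tool [0.4334 0.1525 0.1448] shift [ 0.0046 -0.0063  0.0548] turn [0.003  0.0062 0.0014] t 6.2167
```

Request:
jog_arm(
  plan=[
    [0.005, -0.006, 0, 0, 0, 0],
    [0.005, -0.006, 0.015, 0, 0, 0],
    [0.005, -0.006, 0.035, 0, 0, 0],
    [0.005, -0.006, 0.055, 0, 0, 0],
    [0.005, -0.006, 0.055, 0, 0, 0],
  ],
)

```text
clock: 6.63
tool_pos: [0.4425, 0.1583, 0.0932]
eef_rot: [0.0, 0.993, -0.114, -0.001]
ft_force: [-0.9, -1.0, -0.1]
gripper_width: 0.601
gripper_force: 0.0
```

Request:
jog_arm(
  plan=[
    [0, 0, 0, 0, 0, 0],
    [0, 0, 0, 0, 0, 0],
    [0, 0, 0, 0, 0, 0],
    [0, 0, 0, 0, 0, 0],
    [0, 0, 0, 0, 0, 0],
  ],
  hand=0,
)

```text
clock: 7.05
tool_pos: [0.443, 0.1584, 0.0953]
eef_rot: [-0.0, 0.993, -0.114, 0.001]
ft_force: [0.7, -0.5, 8.2]
gripper_width: 0.288
gripper_force: 30.0
```

Run:
```python
from h import *
o=sensors.get_obs();p=o["tool_pos"];print(o["gripper_width"],o["gripper_force"])
go(p[0],p[1],.2,-.23); go(p[0]+.036,p[1]+.2376,.2,-.23)
```

```text
0.28765557826371124 30.028663873672485
tool [0.443  0.1584 0.0953] shift [ 0.0002 -0.0001 -0.1047] turn [-0.0007 -0.0015  0.0008] t 7.05
tool [0.443  0.1584 0.0953] shift [-0.0188 -0.2396 -0.1046] turn [-0.0007 -0.0015  0.0008] t 7.05
```

Request:
jog_arm(
  plan=[
    [0, 0, -0.03, 0, 0, 0],
    [0, 0, -0.07, 0, 0, 0],
    [0, 0, -0.105, 0, 0, 0],
    [-0.002, -0.025, -0.105, 0, 0, 0],
    [-0.005, -0.06, -0.105, 0, 0, 0],
  ],
)

```text
clock: 7.47
tool_pos: [0.4524, 0.2174, 0.2022]
eef_rot: [-0.001, 0.993, -0.116, 0.002]
ft_force: [1.3, -0.3, -1.0]
gripper_width: 0.286
gripper_force: 30.0
```

Request:
jog_arm(
  plan=[
    [-0.003, -0.04, 0, 0, 0, 0],
    [-0.006, -0.08, 0, 0, 0, 0],
    [-0.009, -0.12, 0, 0, 0, 0],
    [-0.012, -0.155, 0, 0, 0, 0],
    [-0.014, -0.18, 0, 0, 0, 0],
  ],
)

```text
clock: 7.88
tool_pos: [0.4782, 0.3994, 0.1996]
eef_rot: [-0.0, 0.994, -0.114, 0.0]
ft_force: [-0.8, -0.8, -1.3]
gripper_width: 0.294
gripper_force: 30.0
```

Request:
jog_arm(
  plan=[
    [0, 0, 0, 0, 0, 0],
    [0, 0, 0, 0, 0, 0],
    [0, 0, 0, 0, 0, 0],
    [0, 0, 0, 0, 0, 0],
    [0, 0, 0, 0, 0, 0],
  ],
)

```text
clock: 8.3
tool_pos: [0.4784, 0.3953, 0.1996]
eef_rot: [0.0, 0.993, -0.115, 0.0]
ft_force: [-0.9, -0.3, -1.1]
gripper_width: 0.29
gripper_force: 30.0
```

Run:
```python
from h import *
go(.443+.036,.1584+.2376,.0985,-.23)
im=get_image("wrist");cv2.imwrite("pics/w9.png",im)
```

```text
tool [0.4784 0.3953 0.1996] shift [ 0.0004 -0.0008  0.1011] turn [ 0.0001 -0.     -0.0002] t 8.3
```

View pics/w9.png

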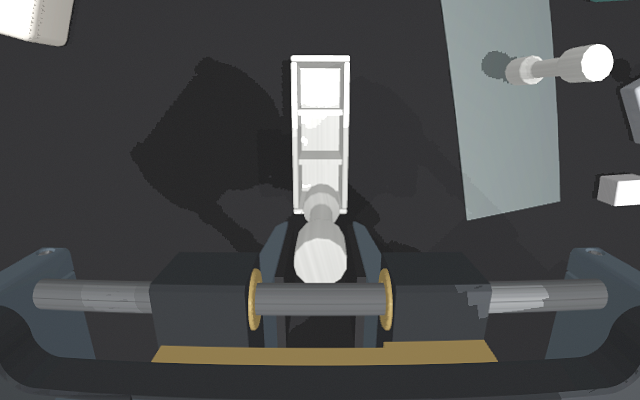

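Rod is gripped at its upper end, hanging laterally centred over the near slot; rack rim corners ~(292,57),(349,57),(295,212),(347,212).

Run:
```python
from h import *
r=pt(cam("wrist"),[(292,57),(349,57),(295,212),(347,212)],.075);C=r.mean(0);d=(r[0]+r[1]-r[2]-r[3])/2;print(r,C,d,np.hypot(*d),np.arctan2(d[1],d[0]))
u=d/np.hypot(*d)
for s in(-.045,0,.045):print(C+s*u)
```

```text
[[0.5936 0.3924]
 [0.5827 0.3458]
 [0.4607 0.4233]
 [0.4496 0.376 ]] [0.5217 0.3844] [ 0.1331 -0.0306] 0.13653411950270428 -0.22598475417526181
[0.4778 0.3945]
[0.5217 0.3844]
[0.5655 0.3743]
```

Request:
jog_arm(
  plan=[
    [0, 0, 0.03, 0, 0, 0],
    [0, 0, 0.055, 0, 0, 0],
    [0, 0, 0.08, 0, 0, 0],
    [0, 0, 0.1, 0, 0, 0],
    [0, 0, 0.1, 0, 0, 0],
  ],
)

```text
clock: 8.77
tool_pos: [0.4767, 0.3945, 0.096]
eef_rot: [0.002, 0.993, -0.115, -0.002]
ft_force: [-1.3, -0.7, -1.2]
gripper_width: 0.298
gripper_force: 30.0
```

Request:
jog_arm(
  plan=[
    [0, 0, 0, 0, 0, 0],
    [0, 0, 0, 0, 0, 0],
    [0, 0, 0, 0, 0, 0],
    [0, 0, 0, 0, 0, 0],
    [0, 0, 0, 0, 0, 0],
  ],
  hand=0.055,
)

```text
clock: 9.18
tool_pos: [0.4788, 0.3966, 0.1004]
eef_rot: [-0.001, 0.993, -0.114, 0.001]
ft_force: [-0.4, 0.4, 0.4]
gripper_width: 0.591
gripper_force: 0.0
```

```bash
python3 -c "
from h import *
go(.535,.166,.2,-.23)"
```

```text
tool [0.4788 0.3966 0.1004] shift [ 0.1072  0.2117 -0.0997] turn [-0.0012 -0.0011  0.0008] t 9.1833
```

Request:
jog_arm(
  plan=[
    [0, 0, -0.04, 0, 0, 0],
    [0, 0, -0.08, 0, 0, 0],
    [0.005, 0.01, -0.1, 0, 0, 0],
    [0.02, 0.04, -0.1, 0, 0, 0],
    [0.036, 0.072, -0.1, 0, 0, 0],
  ],
)

```text
clock: 9.6
tool_pos: [0.4978, 0.3186, 0.2015]
eef_rot: [-0.001, 0.994, -0.113, 0.002]
ft_force: [1.2, 0.7, -0.1]
gripper_width: 0.598
gripper_force: 0.0
```

Request:
jog_arm(
  plan=[
    [0.018, 0.036, 0, 0, 0, 0],
    [0.036, 0.072, 0, 0, 0, 0],
    [0.054, 0.108, 0, 0, 0, 0],
    [0.072, 0.14, 0, 0, 0, 0],
    [0.072, 0.14, 0, 0, 0, 0],
  ],
)

```text
clock: 10.02
tool_pos: [0.537, 0.1599, 0.2]
eef_rot: [0.001, 0.993, -0.116, 0.001]
ft_force: [1.1, -0.2, 0.0]
gripper_width: 0.603
gripper_force: 0.0
```

```bash
cat >> h.py <<'E'
def discs(x0,y0,x1,y1,rmin,rmax,z,dp2=12):
    "round bright tops in a window of the wrist picture, at height z"
    get_image("wrist"); o=sensors.get_obs(); im=get_image("wrist")
    g=cv2.medianBlur(cv2.cvtColor(im,cv2.COLOR_BGR2GRAY)[y0:y1,x0:x1],3)
    c=cv2.HoughCircles(g,cv2.HOUGH_GRADIENT,1,25,param1=80,param2=dp2,minRadius=rmin,maxRadius=rmax)
    if c is None: print("none"); return im
    c=c[0]+[x0,y0,0]; print(np.c_[c,pt(cam("wrist",o),c[:,:2],z)]); return im
E
python3 - <<'E'
from h import *
im=discs(200,0,440,260,12,35,.123)
cv2.imwrite("pics/w10.png",im)
go(.537,.166,.095,-.23)
E
```

```text
[[278.5     76.5     18.8      0.6351   0.1695]
 [313.5    199.5     18.5      0.5395   0.1666]
 [314.5    174.5     14.9      0.5588   0.1612]
 [261.5    246.5     24.9      0.5105   0.2175]
 [319.5    140.5     22.1      0.5832   0.1514]
 [312.5    104.5     18.8      0.6101   0.1503]]
tool [0.5359 0.1641 0.1999] shift [ 0.0006 -0.0021  0.1049] turn [-0.0004 -0.0007 -0.0019] t 10.1167
```

Request:
jog_arm(
  plan=[
    [0.003, -0.002, 0.02, 0, 0, 0],
    [0.003, -0.002, 0.05, 0, 0, 0],
    [0.003, -0.002, 0.08, 0, 0, 0],
    [0.003, -0.002, 0.105, 0, 0, 0],
    [0.003, -0.002, 0.105, 0, 0, 0],
  ],
)

```text
clock: 10.53
tool_pos: [0.5358, 0.1672, 0.0905]
eef_rot: [0.001, 0.994, -0.114, -0.003]
ft_force: [-1.5, -0.4, -0.1]
gripper_width: 0.604
gripper_force: 0.0
```

Request:
jog_arm(
  plan=[
    [0, 0, 0, 0, 0, 0],
    [0, 0, 0, 0, 0, 0],
    [0, 0, 0, 0, 0, 0],
    [0, 0, 0, 0, 0, 0],
    [0, 0, 0, 0, 0, 0],
  ],
  hand=0,
)

```text
clock: 10.95
tool_pos: [0.5395, 0.1668, 0.0956]
eef_rot: [-0.0, 0.993, -0.114, 0.001]
ft_force: [0.2, -1.5, 8.8]
gripper_width: 0.289
gripper_force: 30.0
```

Run:
```python
from h import *
p=sensors.get_obs()["tool_pos"]
go(p[0]-.0178,p[1]+.2178,p[2]+.105,-.23)
```

```text
tool [0.5395 0.1668 0.0956] shift [-0.0666 -0.2082 -0.1049] turn [-0.0009 -0.0019  0.0009] t 10.95
```

Request:
jog_arm(
  plan=[
    [0, 0, -0.03, 0, 0, 0],
    [0, 0, -0.07, 0, 0, 0],
    [0, 0, -0.105, 0, 0, 0],
    [-0.007, -0.022, -0.105, 0, 0, 0],
    [-0.018, -0.058, -0.105, 0, 0, 0],
  ],
)

```text
clock: 11.37
tool_pos: [0.5362, 0.2259, 0.2026]
eef_rot: [-0.001, 0.993, -0.116, 0.003]
ft_force: [1.6, 0.3, -0.7]
gripper_width: 0.289
gripper_force: 30.0
```

Request:
jog_arm(
  plan=[
    [-0.012, -0.038, 0, 0, 0, 0],
    [-0.024, -0.076, 0, 0, 0, 0],
    [-0.036, -0.11, 0, 0, 0, 0],
    [-0.045, -0.14, 0, 0, 0, 0],
    [-0.0485, -0.15, 0, 0, 0, 0],
  ],
)

```text
clock: 11.78
tool_pos: [0.5204, 0.3883, 0.1998]
eef_rot: [-0.001, 0.994, -0.113, 0.0]
ft_force: [-0.1, -0.1, -1.2]
gripper_width: 0.288
gripper_force: 30.0
```

Request:
jog_arm(
  plan=[
    [0, 0, 0, 0, 0, 0],
    [0, 0, 0, 0, 0, 0],
    [0, 0, 0, 0, 0, 0],
    [0, 0, 0, 0, 0, 0],
    [0, 0, 0, 0, 0, 0],
  ],
)

```text
clock: 12.2
tool_pos: [0.5216, 0.3831, 0.1996]
eef_rot: [0.0, 0.993, -0.115, 0.0]
ft_force: [0.4, -0.7, -0.7]
gripper_width: 0.29
gripper_force: 30.0
```

Run:
```python
from h import *
go(.5217,.3844,.0985,-.23)
discs(200,100,440,330,15,40,.125)
```

```text
tool [0.5216 0.3831 0.1996] shift [-0.0003 -0.0013  0.1011] turn [ 0.     -0.0002 -0.0006] t 12.2
[[319.5    262.5     25.7      0.4719   0.395 ]
 [320.5    128.5     25.6      0.5771   0.3696]
 [312.5    183.5     33.8      0.5379   0.3851]
 [323.5    216.5     32.6      0.5099   0.3829]
 [281.5    296.5     37.2      0.4482   0.4338]
 [361.5    301.5     33.8      0.4279   0.3685]
 [255.5    220.5     38.3      0.519    0.4362]
 [325.5    155.5     29.3      0.5567   0.3705]
 [233.5    204.5     16.       0.5357   0.4494]]
```

Request:
jog_arm(
  plan=[
    [0, -0.001, 0.03, 0, 0, 0],
    [0, -0.001, 0.055, 0, 0, 0],
    [0, -0.001, 0.08, 0, 0, 0],
    [0, -0.001, 0.1, 0, 0, 0],
    [0, -0.001, 0.1, 0, 0, 0],
  ],
)

```text
clock: 12.72
tool_pos: [0.5198, 0.3837, 0.0959]
eef_rot: [0.002, 0.993, -0.115, -0.002]
ft_force: [-1.3, -0.8, -1.6]
gripper_width: 0.298
gripper_force: 30.0
```

Request:
jog_arm(
  plan=[
    [0, 0, 0, 0, 0, 0],
    [0, 0, 0, 0, 0, 0],
    [0, 0, 0, 0, 0, 0],
    [0, 0, 0, 0, 0, 0],
    [0, 0, 0, 0, 0, 0],
  ],
  hand=0.055,
)

```text
clock: 13.13
tool_pos: [0.5219, 0.3855, 0.1004]
eef_rot: [-0.0, 0.993, -0.114, 0.001]
ft_force: [-0.6, 0.6, -0.4]
gripper_width: 0.597
gripper_force: 0.0
```

```bash
python3 -c "
from h import *
go(.635,.17,.2,-.23)"
```

```text
tool [0.5219 0.3855 0.1004] shift [ 0.1592  0.184  -0.0997] turn [-0.0011 -0.0011  0.0008] t 13.1333
```

Request:
jog_arm(
  plan=[
    [0, 0, -0.04, 0, 0, 0],
    [0, 0, -0.08, 0, 0, 0],
    [0.006, 0.007, -0.1, 0, 0, 0],
    [0.03, 0.035, -0.1, 0, 0, 0],
    [0.056, 0.065, -0.1, 0, 0, 0],
  ],
)

```text
clock: 13.55
tool_pos: [0.5619, 0.3101, 0.2019]
eef_rot: [-0.001, 0.994, -0.113, 0.002]
ft_force: [0.7, 0.1, -0.6]
gripper_width: 0.601
gripper_force: 0.0
```

Request:
jog_arm(
  plan=[
    [0.026, 0.03, 0, 0, 0, 0],
    [0.052, 0.06, 0, 0, 0, 0],
    [0.078, 0.09, 0, 0, 0, 0],
    [0.103, 0.119, 0, 0, 0, 0],
    [0.103, 0.119, 0, 0, 0, 0],
  ],
)

```text
clock: 13.97
tool_pos: [0.6375, 0.1639, 0.1998]
eef_rot: [0.001, 0.993, -0.117, 0.001]
ft_force: [1.1, 0.1, 0.3]
gripper_width: 0.598
gripper_force: 0.0
```

Run:
```python
from h import *
im=discs(250,130,400,260,14,24,.123)
cv2.imwrite("pics/w11.png",im)
go(.635,.17,.095,-.23)
```

```text
[[314.5    203.5     17.2      0.6359   0.1708]
 [317.5    177.5     14.7      0.6557   0.1636]]
tool [0.6351 0.1685 0.1996] shift [-0.0005 -0.0014  0.1046] turn [-0.0003 -0.0003 -0.0017] t 14.0667
```

Request:
jog_arm(
  plan=[
    [0.001, -0.002, 0.02, 0, 0, 0],
    [0.001, -0.002, 0.05, 0, 0, 0],
    [0.001, -0.002, 0.08, 0, 0, 0],
    [0.001, -0.002, 0.105, 0, 0, 0],
    [0.001, -0.002, 0.105, 0, 0, 0],
  ],
)

```text
clock: 14.48
tool_pos: [0.6324, 0.1724, 0.0899]
eef_rot: [0.001, 0.994, -0.114, -0.004]
ft_force: [-1.8, -0.5, 0.2]
gripper_width: 0.603
gripper_force: 0.0
```

Request:
jog_arm(
  plan=[
    [0, 0, 0, 0, 0, 0],
    [0, 0, 0, 0, 0, 0],
    [0, 0, 0, 0, 0, 0],
    [0, 0, 0, 0, 0, 0],
    [0, 0, 0, 0, 0, 0],
  ],
  hand=0,
)

```text
clock: 14.9
tool_pos: [0.6367, 0.1718, 0.0958]
eef_rot: [-0.0, 0.993, -0.114, 0.001]
ft_force: [-0.2, -0.2, 9.0]
gripper_width: 0.292
gripper_force: 30.0
```

Run:
```python
from h import *
p=sensors.get_obs()["tool_pos"]
go(.5655,.3743,p[2]+.105,-.23)
```

```text
tool [0.6367 0.1718 0.0958] shift [-0.1151 -0.1811 -0.1051] turn [-0.0009 -0.0021  0.0009] t 14.9
```

Request:
jog_arm(
  plan=[
    [0, 0, -0.03, 0, 0, 0],
    [0, 0, -0.07, 0, 0, 0],
    [0, 0, -0.105, 0, 0, 0],
    [-0.013, -0.02, -0.105, 0, 0, 0],
    [-0.033, -0.052, -0.105, 0, 0, 0],
  ],
)

```text
clock: 15.32
tool_pos: [0.6179, 0.2282, 0.2027]
eef_rot: [-0.001, 0.993, -0.116, 0.003]
ft_force: [0.8, 2.1, -1.8]
gripper_width: 0.292
gripper_force: 30.0
```

Request:
jog_arm(
  plan=[
    [-0.022, -0.034, 0, 0, 0, 0],
    [-0.044, -0.068, 0, 0, 0, 0],
    [-0.066, -0.1, 0, 0, 0, 0],
    [-0.078, -0.122, 0, 0, 0, 0],
    [-0.082, -0.129, 0, 0, 0, 0],
  ],
)

```text
clock: 15.73
tool_pos: [0.5634, 0.3778, 0.1999]
eef_rot: [-0.001, 0.994, -0.113, 0.0]
ft_force: [-0.2, 0.2, -0.6]
gripper_width: 0.285
gripper_force: 30.0
```

Request:
jog_arm(
  plan=[
    [0, 0, 0, 0, 0, 0],
    [0, 0, 0, 0, 0, 0],
    [0, 0, 0, 0, 0, 0],
    [0, 0, 0, 0, 0, 0],
    [0, 0, 0, 0, 0, 0],
  ],
)

```text
clock: 16.15
tool_pos: [0.5657, 0.3728, 0.1995]
eef_rot: [0.0, 0.993, -0.115, 0.0]
ft_force: [0.0, -0.3, -0.4]
gripper_width: 0.292
gripper_force: 30.0
```

Run:
```python
from h import *
go(.5655,.3743,.0985,-.23)
```

```text
tool [0.5657 0.3728 0.1995] shift [-0.0005 -0.0014  0.101 ] turn [ 0.0001 -0.     -0.0007] t 16.15
```

Request:
jog_arm(
  plan=[
    [0, -0.001, 0.03, 0, 0, 0],
    [0, -0.001, 0.055, 0, 0, 0],
    [0, -0.001, 0.08, 0, 0, 0],
    [0, -0.001, 0.1, 0, 0, 0],
    [0, -0.001, 0.1, 0, 0, 0],
  ],
)

```text
clock: 16.57
tool_pos: [0.5638, 0.3732, 0.0957]
eef_rot: [0.002, 0.993, -0.115, -0.002]
ft_force: [-0.5, -0.3, -1.2]
gripper_width: 0.294
gripper_force: 30.0
```

Request:
jog_arm(
  plan=[
    [0, 0, 0, 0, 0, 0],
    [0, 0, 0, 0, 0, 0],
    [0, 0, 0, 0, 0, 0],
    [0, 0, 0, 0, 0, 0],
    [0, 0, 0, 0, 0, 0],
  ],
  hand=0.055,
)

```text
clock: 16.98
tool_pos: [0.5658, 0.3752, 0.1004]
eef_rot: [-0.0, 0.993, -0.114, 0.001]
ft_force: [-0.2, -0.4, 0.1]
gripper_width: 0.599
gripper_force: 0.0
```

```bash
python3 -c "
from h import *
go(.44,-.18,.26,0)"
```

```text
tool [0.5658 0.3752 0.1004] shift [ 0.0038  0.5691 -0.1602] turn [-0.0009 -0.0013 -0.2292] t 16.9833
```

Request:
jog_arm(
  plan=[
    [0, 0, -0.04, 0, 0, 0],
    [0, 0, -0.08, 0, 0, 0],
    [0, 0, -0.12, 0, 0, 0],
    [0, 0.02, -0.16, 0, 0, -0.115],
    [0, 0.05, -0.16, 0, 0, -0.23],
  ],
)

```text
clock: 17.4
tool_pos: [0.5567, 0.3291, 0.2671]
eef_rot: [-0.003, 1.0, 0.004, 0.005]
ft_force: [1.7, 0.5, 0.8]
gripper_width: 0.603
gripper_force: 0.0
```

Request:
jog_arm(
  plan=[
    [-0.008, 0.038, 0, 0, 0, 0],
    [-0.017, 0.076, 0, 0, 0, 0],
    [-0.026, 0.114, 0, 0, 0, 0],
    [-0.035, 0.152, 0, 0, 0, 0],
    [-0.044, 0.19, 0, 0, 0, 0],
  ],
)

```text
clock: 17.82
tool_pos: [0.5094, 0.1347, 0.2599]
eef_rot: [-0.0, 1.0, 0.001, 0.001]
ft_force: [0.5, 0.2, -0.2]
gripper_width: 0.603
gripper_force: 0.0
```

Request:
jog_arm(
  plan=[
    [-0.008, 0.038, 0, 0, 0, 0],
    [-0.017, 0.076, 0, 0, 0, 0],
    [-0.026, 0.114, 0, 0, 0, 0],
    [-0.035, 0.152, 0, 0, 0, 0],
    [-0.044, 0.19, 0, 0, 0, 0],
  ],
)

```text
clock: 18.23
tool_pos: [0.4656, -0.0554, 0.26]
eef_rot: [0.0, 1.0, 0.001, 0.001]
ft_force: [1.7, -1.0, 0.1]
gripper_width: 0.6
gripper_force: 0.0
```

Request:
jog_arm(
  plan=[
    [-0.008, 0.038, 0, 0, 0, 0],
    [-0.017, 0.076, 0, 0, 0, 0],
    [-0.026, 0.11, 0, 0, 0, 0],
    [-0.03, 0.125, 0, 0, 0, 0],
    [-0.03, 0.125, 0, 0, 0, 0],
  ],
)

```text
clock: 18.65
tool_pos: [0.4357, -0.1819, 0.2599]
eef_rot: [0.001, 1.0, -0.001, 0.0]
ft_force: [-0.3, 0.0, -0.3]
gripper_width: 0.603
gripper_force: 0.0
```

Run:
```python
from h import *
import pickle
get_image("wrist");o=sensors.get_obs();im=get_image("wrist");top=get_image("top");sc=get_image("scene")
pickle.dump(o,open("w12.pkl","wb"))
for n,a in(("w12",im),("t12",top),("s12",sc)):cv2.imwrite(f"pics/{n}.png",a)
print(o["tool_pos"],o["q"])
g=cv2.cvtColor(im,cv2.COLOR_BGR2GRAY)
for th in(150,190,225):
    _,b=cv2.threshold(g[:235],th,255,0)
    for k in cv2.findContours(b,cv2.RETR_EXTERNAL,cv2.CHAIN_APPROX_SIMPLE)[0]:
        if cv2.contourArea(k)>250: (cx,cy),(w,h),an=cv2.minAreaRect(k);print(th,round(cx),round(cy),round(w),round(h),round(an,1))
```

```text
[ 0.436  -0.1802  0.2598] [-0.5186  0.2073  1.6058 -0.      1.3277  1.0542]
150 136 209 36 22 8.5
150 232 211 37 37 76.0
150 158 140 60 43 68.5
150 622 10 20 34 90.0
150 568 82 4 164 1.5
150 504 88 181 117 87.1
150 323 105 96 212 1.5
150 148 16 32 135 90.0
190 136 209 34 22 7.6
190 232 211 35 37 84.3
190 166 152 29 37 71.6
190 327 168 36 85 7.0
190 319 66 94 38 80.1
190 622 10 19 33 90.0
190 497 88 177 103 89.0
190 152 14 29 119 90.0
225 240 215 18 35 21.3
225 165 153 27 34 69.0
225 327 168 35 85 8.1
225 319 66 93 37 80.8
225 622 10 19 33 90.0
225 164 6 12 36 90.0
```

```bash
cat >> h.py <<'E'
def bars(im,o,win,th=190,z=.011):
    x0,y0,x1,y1=win; g=cv2.cvtColor(im,cv2.COLOR_BGR2GRAY)
    b=np.zeros_like(g); b[y0:y1,x0:x1]=cv2.threshold(g[y0:y1,x0:x1],th,255,0)[1]
    for k in cv2.findContours(b,cv2.RETR_EXTERNAL,cv2.CHAIN_APPROX_NONE)[0]:
        if cv2.contourArea(k)<600: continue
        w=pt(cam("wrist",o),k[:,0],z); (c,s,a)=cv2.minAreaRect((w*1000).astype(np.float32))
        bx=cv2.boxPoints((c,s,a))/1000; e=bx[1]-bx[0],bx[2]-bx[1]; l=max(e,key=lambda v:np.hypot(*v)); l=l*np.sign(l[0])
        print("bar centre",np.array(c)/1000,"size",np.array(s),"dir",np.arctan2(l[1],l[0]))
E
python3 - <<'E'
from h import *
import pickle
o=pickle.load(open("w12.pkl","rb"));im=cv2.imread("pics/w12.png")
bars(im,o,(260,0,400,235)); 
# rib side shading across a row
g=cv2.cvtColor(im,cv2.COLOR_BGR2GRAY); print(g[168,300:355:1]); print(g[66,292:345])
top=cv2.imread("pics/t12.png"); sc=cv2.imread("pics/s12.png"); wc=im[0:235,240:420]
a=cv2.resize(top[170:245,165:240],(330,330),interpolation=cv2.INTER_CUBIC);b=cv2.resize(wc,(360,470),interpolation=cv2.INTER_CUBIC)
v=np.zeros((470,690,3),np.uint8);v[:330,:330]=a;v[:,330:]=b;cv2.imwrite("pics/c12.png",v)
go(.435,-.17,.06,0)
E
```

```text
bar centre [ 0.4285 -0.1895] size [ 44.5891 109.1187] dir -0.1291369
bar centre [ 0.5505 -0.1806] size [106.1563  44.7792] dir 0.17972429
[147 147 148 148 149 148 148 148 146 159 255 255 255 255 255 255 251 218
 219 222 226 194 234 255 255 255 236 217 220 221 221 222 223 216 254 255
 255 255 255 255 255 255 255 255 255 194 153 157 158 158 159 159 160 160
 160]
[152 152 153 152 153 154 153 133 164 255 255 255 255 255 255 255 255 255
 245 248 250 241 255 255 255 255 255 255 255 255 255 255 255 255 241 255
 255 255 255 255 255 255 255 255 255 255 251 169 153 156 156 156 156]
tool [ 0.4365 -0.1781  0.2596] shift [-0.0016 -0.0081  0.1996] turn [-0.0001 -0.0004  0.0013] t 18.85
```

```bash
python3 -c "
from h import *
go(.432,-.1895,.06,-.129)"
```

```text
tool [ 0.4365 -0.1781  0.2596] shift [-0.0046  0.0114  0.1996] turn [-0.0001 -0.0004  0.1303] t 18.85
```

Request:
jog_arm(
  plan=[
    [-0.004, 0.011, 0.035, 0, 0, 0.1],
    [-0.004, 0.011, 0.075, 0, 0, 0.13],
    [-0.004, 0.011, 0.115, 0, 0, 0.13],
    [-0.004, 0.011, 0.145, 0, 0, 0.13],
    [-0.004, 0.011, 0.145, 0, 0, 0.13],
  ],
)

```text
clock: 19.27
tool_pos: [0.4299, -0.1872, 0.1101]
eef_rot: [-0.002, 0.998, -0.064, -0.003]
ft_force: [-0.7, 0.2, 0.2]
gripper_width: 0.602
gripper_force: 0.0
```

Run:
```python
from h import *
get_image("wrist");o=sensors.get_obs();im=get_image("wrist")
bars(im,o,(200,0,440,260))
go(.432,-.1895,.017,-.129)
```

```text
bar centre [ 0.4262 -0.1892] size [ 44.1444 111.4691] dir -0.12754846
bar centre [ 0.5455 -0.1816] size [95.9432 44.2077] dir 0.17821106
tool [ 0.4325 -0.1889  0.1147] shift [-0.0002  0.0007  0.0977] turn [-0.0007  0.0015  0.0011] t 19.3667
```

Request:
jog_arm(
  plan=[
    [0, 0.001, 0.025, 0, 0, 0],
    [0, 0.001, 0.05, 0, 0, 0],
    [0, 0.001, 0.075, 0, 0, 0],
    [0, 0.001, 0.09, 0, 0, 0],
    [0, 0.001, 0.097, 0, 0, 0],
  ],
)

```text
clock: 19.78
tool_pos: [0.4333, -0.191, 0.0178]
eef_rot: [0.0, 0.998, -0.064, 0.001]
ft_force: [0.1, 0.7, 0.3]
gripper_width: 0.604
gripper_force: 0.0
```

Request:
jog_arm(
  plan=[
    [0, 0, 0, 0, 0, 0],
    [0, 0, 0, 0, 0, 0],
    [0, 0, 0, 0, 0, 0],
    [0, 0, 0, 0, 0, 0],
    [0, 0, 0, 0, 0, 0],
  ],
  hand=0,
)

```text
clock: 20.2
tool_pos: [0.4328, -0.1911, 0.0183]
eef_rot: [0.0, 0.998, -0.065, 0.001]
ft_force: [-0.1, -0.7, 0.0]
gripper_width: 0.272
gripper_force: 0.0
```

Run:
```python
from h import *
p=sensors.get_obs()["tool_pos"]
go(.5382,-.4344,p[2]+.09,-.129);go(.5382,-.4344,p[2]+.09,.085)
```

```text
tool [ 0.4328 -0.1911  0.0183] shift [ 0.136   0.2277 -0.0896] turn [ 0.0007 -0.0015 -0.0001] t 20.2
tool [ 0.4328 -0.1911  0.0183] shift [ 0.136   0.2277 -0.0896] turn [ 0.0008 -0.0015 -0.2141] t 20.2
```

Request:
jog_arm(
  plan=[
    [0, 0, 0, 0, 0, 0],
    [0, 0, 0, 0, 0, 0],
    [0, 0, 0, 0, 0, 0],
    [0, 0, -0.01, 0, 0, 0],
    [0, 0, -0.03, 0, 0, 0],
  ],
)

```text
clock: 20.62
tool_pos: [0.4311, -0.1902, 0.0463]
eef_rot: [-0.001, 0.998, -0.065, -0.002]
ft_force: [-0.2, -0.3, -0.4]
gripper_width: 0.005
gripper_force: 0.0
```

Request:
jog_arm(
  plan=[
    [0, 0, -0.04, 0, 0, 0],
    [0.014, 0.023, -0.06, 0, 0, -0.05],
    [0.033, 0.057, -0.06, 0, 0, -0.1],
    [0.053, 0.09, -0.06, 0, 0, -0.15],
    [0.074, 0.124, -0.06, 0, 0, -0.214],
  ],
)

```text
clock: 21.03
tool_pos: [0.4901, -0.3248, 0.1081]
eef_rot: [0.0, 0.999, 0.044, 0.0]
ft_force: [0.9, -0.0, 0.2]
gripper_width: 0.005
gripper_force: 0.0
```

Run:
```python
from h import *
go(.5382,-.4344,.108,.085)
```

```text
tool [ 0.4901 -0.3248  0.1081] shift [0.0383 0.1134 0.0002] turn [ 0.0006 -0.0006  0.0024] t 21.0333
```

Request:
jog_arm(
  plan=[
    [0, 0, -0.04, 0, 0, 0],
    [-0.02, -0.03, -0.075, 0, 0, 0.05],
    [-0.035, -0.065, -0.11, 0, 0, 0.085],
    [-0.05, -0.1, -0.14, 0, 0, 0.085],
    [-0.06, -0.13, -0.15, 0, 0, 0.085],
  ],
  hand=0.055,
)

```text
clock: 21.45
tool_pos: [0.4244, -0.2114, 0.252]
eef_rot: [0.0, 1.0, -0.001, 0.001]
ft_force: [1.8, 1.7, 0.0]
gripper_width: 0.338
gripper_force: 0.0
```

Run:
```python
from h import *
get_image("wrist");o=sensors.get_obs();im=get_image("wrist");cv2.imwrite("pics/w13.png",im);cv2.imwrite("pics/s13.png",get_image("scene"))
print(o["tool_pos"])
bars(im,o,(220,0,460,240))
```

```text
[ 0.4221 -0.2062  0.2546]
bar centre [ 0.4283 -0.1895] size [ 44.6199 107.6165] dir -0.12723939
bar centre [ 0.5516 -0.1804] size [106.6183  44.862 ] dir 0.1769666
bar centre [ 0.5174 -0.352 ] size [192.1225  40.8743] dir 0.08354315
```

Run:
```python
from h import *
p=camera_params("scene");E=p["camera_from_world"]
P=np.array([(.4334,.0027,.0664),(.4334,.0027,.0864)])
uv=cv2.projectPoints(P,cv2.Rodrigues(E[:3,:3])[0],E[:3,3],p["mtx"],np.array([p["k1"],0,0,0]))[0][:,0]
print((uv-[280,130])*5+[400,0])
im=cv2.imread("pics/w13.png"); 
m,k,_=cam("wrist");T=np.linalg.inv(camera_params("wrist")["tool_from_camera"])
for op in(.055,):
  P=np.array([(x,s*op/2,z) for z in(0,-.02,-.04) for s in(-1,1) for x in(0,.016)])
  print(cv2.projectPoints(P,cv2.Rodrigues(T[:3,:3])[0],T[:3,3],m,np.array([k,0,0,0]))[0][:,0].round(0))
cv2.imwrite("pics/c13.png",cv2.resize(im[180:300,230:410],(720,480),interpolation=cv2.INTER_CUBIC))
```

```text
[[554.4967 227.5731]
 [553.7325 201.6119]]
[[272. 239.]
 [271. 213.]
 [367. 239.]
 [368. 213.]
 [267. 253.]
 [265. 225.]
 [371. 253.]
 [373. 225.]
 [261. 271.]
 [259. 240.]
 [377. 271.]
 [379. 240.]]
```

View pics/c13.png

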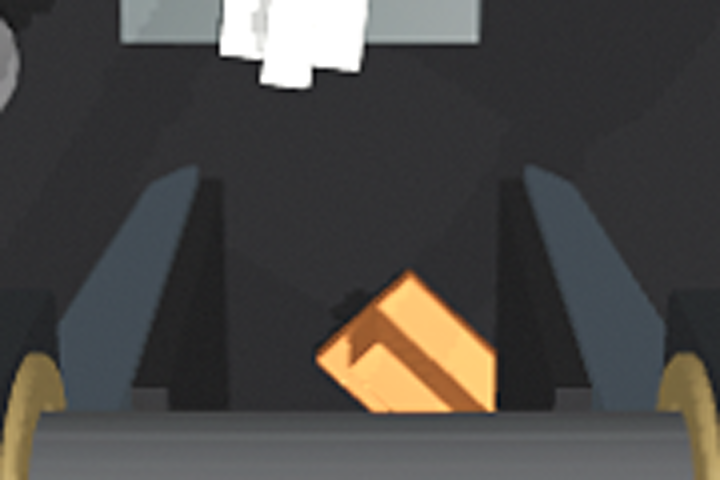

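The crop shows the fingers still opening, and bar A's end at upper middle; bar A has not moved, so the fingers closed above the rib. I'll go lower.

```bash
python3 -c "
from h import *
go(.432,-.1895,.05,-.128)"
```

```text
tool [ 0.4245 -0.2102  0.2518] shift [ 0.0071 -0.0209  0.2018] turn [ 0.0012 -0.0023  0.1294] t 21.6
```

Request:
jog_arm(
  plan=[
    [0.007, -0.021, 0.03, 0, 0, 0.1],
    [0.007, -0.021, 0.07, 0, 0, 0.13],
    [0.007, -0.021, 0.11, 0, 0, 0.13],
    [0.007, -0.021, 0.15, 0, 0, 0.13],
    [0.007, -0.021, 0.185, 0, 0, 0.13],
  ],
  hand=0.06,
)

```text
clock: 22.02
tool_pos: [0.4313, -0.1906, 0.0625]
eef_rot: [-0.0, 0.998, -0.065, -0.001]
ft_force: [0.9, -1.1, 0.1]
gripper_width: 0.657
gripper_force: 0.0
```

Request:
jog_arm(
  plan=[
    [0, 0, 0.005, 0, 0, 0],
    [0, 0, 0.02, 0, 0, 0],
    [0, 0, 0.035, 0, 0, 0],
    [0, 0, 0.045, 0, 0, 0],
    [0, 0, 0.045, 0, 0, 0],
  ],
)

```text
clock: 22.43
tool_pos: [0.4316, -0.1907, 0.0194]
eef_rot: [-0.0, 0.998, -0.065, -0.001]
ft_force: [-0.6, 0.7, 0.2]
gripper_width: 0.66
gripper_force: 0.0
```

```bash
python3 -c "
from h import *
go(.432,-.1895,.01,-.128);print(sensors.get_obs()['ft_force'])"
```

```text
tool [ 0.4316 -0.1907  0.0194] shift [ 0.0003 -0.0013  0.0094] turn [-0.0008  0.0019 -0.0025] t 22.4333
[-0.5871  0.7053  0.2008]
```

Request:
jog_arm(
  plan=[
    [0, -0.001, 0.004, 0, 0, 0],
    [0, -0.001, 0.008, 0, 0, 0],
    [0, -0.001, 0.01, 0, 0, 0],
    [0, -0.001, 0.01, 0, 0, 0],
    [0, -0.001, 0.01, 0, 0, 0],
  ],
)

```text
clock: 22.85
tool_pos: [0.4321, -0.1896, 0.0105]
eef_rot: [0.0, 0.998, -0.065, 0.0]
ft_force: [-0.4, -0.6, 0.8]
gripper_width: 0.662
gripper_force: 0.0
```

Request:
jog_arm(
  plan=[
    [0, 0, 0, 0, 0, 0],
    [0, 0, 0, 0, 0, 0],
    [0, 0, 0, 0, 0, 0],
    [0, 0, 0, 0, 0, 0],
    [0, 0, 0, 0, 0, 0],
  ],
  hand=0,
)

```text
clock: 23.27
tool_pos: [0.432, -0.1896, 0.0103]
eef_rot: [0.0, 0.998, -0.065, 0.0]
ft_force: [-0.1, 0.9, -0.2]
gripper_width: 0.325
gripper_force: 0.0
```

Request:
jog_arm(
  plan=[
    [0, 0, 0, 0, 0, 0],
    [0, 0, 0, 0, 0, 0],
    [0, 0, 0, 0, 0, 0],
    [0, 0, 0, 0, 0, 0],
    [0, 0, 0, 0, 0, 0],
  ],
)

```text
clock: 23.68
tool_pos: [0.432, -0.1895, 0.0102]
eef_rot: [-0.0, 0.998, -0.065, -0.0]
ft_force: [-0.1, -0.6, 0.4]
gripper_width: 0.151
gripper_force: 30.0
```

```bash
python3 -c "
from h import *
go(.5382,-.4344,.1,.085)"
```

```text
tool [ 0.432  -0.1895  0.0102] shift [ 0.1371  0.229  -0.0898] turn [-0.      0.     -0.2152] t 23.6833
```

Request:
jog_arm(
  plan=[
    [0, 0, -0.02, 0, 0, 0],
    [0, 0, -0.05, 0, 0, 0],
    [0, 0, -0.09, 0, 0, 0],
    [0.006, 0.01, -0.09, 0, 0, -0.05],
    [0.02, 0.034, -0.09, 0, 0, -0.1],
  ],
)

```text
clock: 24.1
tool_pos: [0.4472, -0.2246, 0.1023]
eef_rot: [0.0, 1.0, -0.013, 0.001]
ft_force: [0.7, -0.2, -2.1]
gripper_width: 0.146
gripper_force: 30.0
```

```bash
python3 -c "
from h import *
go(.5382,-.4344,.1,.085);print(sensors.get_obs()['gripper_width'])"
```

```text
tool [ 0.4472 -0.2246  0.1023] shift [0.0965 0.2074 0.0026] turn [ 0.0008 -0.0017 -0.1114] t 24.1
0.14631968600779777
```

Request:
jog_arm(
  plan=[
    [0.017, 0.036, 0, 0, 0, -0.06],
    [0.034, 0.073, 0, 0, 0, -0.111],
    [0.05, 0.108, 0, 0, 0, -0.111],
    [0.067, 0.144, 0, 0, 0, -0.111],
    [0.08, 0.172, 0, 0, 0, -0.111],
  ],
)

```text
clock: 24.52
tool_pos: [0.5228, -0.4029, 0.1]
eef_rot: [0.0, 0.999, 0.04, 0.0]
ft_force: [0.4, 0.0, -0.7]
gripper_width: 0.151
gripper_force: 30.0
```

Request:
jog_arm(
  plan=[
    [0.015, 0.033, 0, 0, 0, 0],
    [0.015, 0.033, 0, 0, 0, 0],
    [0.015, 0.033, 0, 0, 0, 0],
    [0.015, 0.033, 0, 0, 0, 0],
    [0.015, 0.033, 0, 0, 0, 0],
  ],
)

```text
clock: 24.93
tool_pos: [0.5392, -0.4307, 0.1]
eef_rot: [-0.001, 0.999, 0.041, -0.0]
ft_force: [0.2, 1.1, -1.2]
gripper_width: 0.148
gripper_force: 30.0
```

Run:
```python
from h import *
go(.5382,-.4344,.0135,.085)
o=sensors.get_obs();im=get_image("wrist");cv2.imwrite("pics/w14.png",im)
g=cv2.cvtColor(im,cv2.COLOR_BGR2GRAY)
# tray rim: bright/edge columns on a row, pts at z=.035
for r in(90,140,190):
    row=cv2.GaussianBlur(g,(3,3),0)[r].astype(int); d=np.abs(np.diff(row)); x=np.where(d>25)[0]; q=pt(cam("wrist",o),[(a,r) for a in x],.035); print(r,[(int(a),round(b[0],3),round(b[1],3)) for a,b in zip(x,q)])
```

```text
tool [ 0.5392 -0.4307  0.1   ] shift [-0.0012  0.0037  0.0865] turn [-0.0011  0.0008 -0.0037] t 24.9333
90 [(164, np.float64(0.616), np.float64(-0.314)), (165, np.float64(0.616), np.float64(-0.315)), (357, np.float64(0.625), np.float64(-0.45)), (365, np.float64(0.626), np.float64(-0.455)), (370, np.float64(0.626), np.float64(-0.459)), (371, np.float64(0.626), np.float64(-0.46)), (376, np.float64(0.627), np.float64(-0.463)), (377, np.float64(0.627), np.float64(-0.464)), (460, np.float64(0.632), np.float64(-0.522)), (461, np.float64(0.632), np.float64(-0.523)), (462, np.float64(0.632), np.float64(-0.524)), (512, np.float64(0.636), np.float64(-0.56)), (513, np.float64(0.636), np.float64(-0.561)), (514, np.float64(0.636), np.float64(-0.562)), (515, np.float64(0.637), np.float64(-0.562))]
140 [(1, np.float64(0.572), np.float64(-0.18)), (2, np.float64(0.572), np.float64(-0.181)), (27, np.float64(0.573), np.float64(-0.204)), (28, np.float64(0.573), np.float64(-0.205)), (43, np.float64(0.574), np.float64(-0.218)), (44, np.float64(0.574), np.float64(-0.218)), (45, np.float64(0.574), np.float64(-0.219)), (171, np.float64(0.58), np.float64(-0.319))]
190 [(1, np.float64(0.531), np.float64(-0.174)), (2, np.float64(0.531), np.float64(-0.175)), (16, np.float64(0.532), np.float64(-0.188)), (57, np.float64(0.535), np.float64(-0.225)), (58, np.float64(0.535), np.float64(-0.226)), (178, np.float64(0.543), np.float64(-0.323)), (280, np.float64(0.549), np.float64(-0.4)), (358, np.float64(0.554), np.float64(-0.458)), (359, np.float64(0.554), np.float64(-0.459))]
```

Request:
jog_arm(
  plan=[
    [0, -0.002, 0.025, 0, 0, 0],
    [0, -0.002, 0.05, 0, 0, 0],
    [0, -0.002, 0.07, 0, 0, 0],
    [0, -0.002, 0.08, 0, 0, 0],
    [0, -0.002, 0.086, 0, 0, 0],
  ],
)

```text
clock: 25.4
tool_pos: [0.539, -0.4287, 0.0131]
eef_rot: [-0.001, 0.999, 0.041, -0.001]
ft_force: [0.4, 0.3, -0.5]
gripper_width: 0.148
gripper_force: 30.0
```

Request:
jog_arm(
  plan=[
    [0, 0, 0, 0, 0, 0],
    [0, 0, 0, 0, 0, 0],
    [0, 0, 0, 0, 0, 0],
    [0, 0, 0, 0, 0, 0],
    [0, 0, 0, 0, 0, 0],
  ],
)

```text
clock: 25.82
tool_pos: [0.54, -0.4302, 0.0151]
eef_rot: [0.0, 0.999, 0.04, 0.0]
ft_force: [-0.1, -0.0, -1.9]
gripper_width: 0.149
gripper_force: 30.0
```

```bash
python3 -c "
from h import *
go(.5382,-.4284,.0125,.085);print(sensors.get_obs()['ft_force'])"
```

```text
tool [ 0.54   -0.4302  0.0151] shift [-0.0016 -0.002   0.0026] turn [ 0.001  -0.0009 -0.0042] t 25.8167
[-0.0816 -0.0063 -1.9426]
```

Request:
jog_arm(
  plan=[
    [0, -0.001, 0.001, 0, 0, 0],
    [0, -0.001, 0.002, 0, 0, 0],
    [0, -0.001, 0.002, 0, 0, 0],
    [0, -0.001, 0.002, 0, 0, 0],
    [0, -0.001, 0.002, 0, 0, 0],
  ],
)

```text
clock: 26.23
tool_pos: [0.5395, -0.4288, 0.0122]
eef_rot: [-0.0, 0.999, 0.04, 0.0]
ft_force: [-0.0, 0.9, 0.2]
gripper_width: 0.148
gripper_force: 30.0
```

Request:
jog_arm(
  plan=[
    [0, 0, 0, 0, 0, 0],
    [0, 0, 0, 0, 0, 0],
    [0, 0, 0, 0, 0, 0],
    [0, 0, 0, 0, 0, 0],
    [0, 0, 0, 0, 0, 0],
  ],
  hand=0.035,
)

```text
clock: 26.65
tool_pos: [0.5395, -0.4289, 0.0122]
eef_rot: [0.0, 0.999, 0.04, 0.0]
ft_force: [0.3, 0.4, 0.2]
gripper_width: 0.384
gripper_force: 0.0
```

Request:
jog_arm(
  plan=[
    [0, 0, -0.02, 0, 0, 0],
    [0, 0, -0.05, 0, 0, 0],
    [0, 0, -0.09, 0, 0, 0],
    [0, 0, -0.13, 0, 0, 0],
    [0, 0, -0.15, 0, 0, 0],
  ],
)

```text
clock: 27.07
tool_pos: [0.5407, -0.43, 0.1673]
eef_rot: [0.002, 0.999, 0.04, 0.002]
ft_force: [0.6, -0.3, 0.3]
gripper_width: 0.384
gripper_force: 0.0
```

Run:
```python
from h import *
get_image("wrist");o=sensors.get_obs();im=get_image("wrist");cv2.imwrite("pics/w15.png",im)
bars(im,o,(240,0,440,250),th=225,z=.013);bars(im,o,(0,0,200,250))
go(.5475,-.181,.1,.178)
```

```text
tool [ 0.5413 -0.4305  0.1671] shift [ 0.026  -0.2486  0.0658] turn [ 0.0058 -0.0048 -0.0972] t 27.1667
```

Request:
jog_arm(
  plan=[
    [0, -0.035, -0.03, 0, 0, -0.05],
    [0.005, -0.074, -0.045, 0, 0, -0.097],
    [0.011, -0.113, -0.06, 0, 0, -0.097],
    [0.016, -0.152, -0.06, 0, 0, -0.097],
    [0.02, -0.19, -0.06, 0, 0, -0.097],
  ],
  hand=0.06,
)

```text
clock: 27.58
tool_pos: [0.5441, -0.2363, 0.2226]
eef_rot: [0.0, 0.996, 0.089, 0.0]
ft_force: [1.0, 0.8, 0.0]
gripper_width: 0.654
gripper_force: 0.0
```

Request:
jog_arm(
  plan=[
    [0, -0.035, 0, 0, 0, 0],
    [0, -0.055, 0, 0, 0, 0],
    [0, -0.06, 0, 0, 0, 0],
    [0, -0.06, 0, 0, 0, 0],
    [0, -0.06, 0, 0, 0, 0],
  ],
)

```text
clock: 28.0
tool_pos: [0.5336, -0.1793, 0.2219]
eef_rot: [0.0, 0.996, 0.089, -0.0]
ft_force: [-0.6, -0.7, -0.1]
gripper_width: 0.658
gripper_force: 0.0
```

Run:
```python
from h import *
get_image("wrist");o=sensors.get_obs();im=get_image("wrist");cv2.imwrite("pics/w16.png",im)
bars(im,o,(200,0,640,260))
go(.5475,-.181,.05,.178)
```

```text
bar centre [ 0.5347 -0.4493] size [106.6748  14.4256] dir 0.081691384
bar centre [ 0.5184 -0.1861] size [53.5782 43.1895] dir 0.17778356
bar centre [ 0.7115 -0.515 ] size [184.3835  62.4192] dir 0.5947566
bar centre [ 0.6737 -0.0462] size [38.0691 38.5986] dir -1.4207617
tool [ 0.5337 -0.18    0.2219] shift [0.0135 0.0034 0.1719] turn [ 0.0001  0.0002 -0.0012] t 28.1
```

Request:
jog_arm(
  plan=[
    [0.013, 0.003, 0.035, 0, 0, 0],
    [0.013, 0.003, 0.075, 0, 0, 0],
    [0.013, 0.003, 0.115, 0, 0, 0],
    [0.013, 0.003, 0.15, 0, 0, 0],
    [0.013, 0.003, 0.17, 0, 0, 0],
  ],
)

```text
clock: 28.52
tool_pos: [0.5451, -0.18, 0.0482]
eef_rot: [-0.001, 0.996, 0.088, -0.002]
ft_force: [-0.6, 0.8, 0.1]
gripper_width: 0.659
gripper_force: 0.0
```

Request:
jog_arm(
  plan=[
    [0, 0, 0.005, 0, 0, 0],
    [0, 0, 0.015, 0, 0, 0],
    [0, 0, 0.03, 0, 0, 0],
    [0, 0, 0.035, 0, 0, 0],
    [0, 0, 0.035, 0, 0, 0],
  ],
)

```text
clock: 28.93
tool_pos: [0.5469, -0.1799, 0.0171]
eef_rot: [-0.0, 0.996, 0.089, -0.0]
ft_force: [-1.1, -0.1, -1.0]
gripper_width: 0.661
gripper_force: 0.0
```

```bash
python3 -c "
from h import *
go(.5475,-.181,.009,.178)"
```

```text
tool [ 0.5469 -0.1799  0.0171] shift [0.0004 0.0012 0.0081] turn [-0.0001  0.0002 -0.0007] t 28.9333
```

Request:
jog_arm(
  plan=[
    [0, 0.001, 0.004, 0, 0, 0],
    [0, 0.001, 0.008, 0, 0, 0],
    [0, 0.001, 0.008, 0, 0, 0],
    [0, 0.001, 0.008, 0, 0, 0],
    [0, 0.001, 0.008, 0, 0, 0],
  ],
  hand=0,
)

```text
clock: 29.35
tool_pos: [0.5472, -0.1805, 0.0096]
eef_rot: [0.0, 0.996, 0.089, 0.0]
ft_force: [0.0, -0.1, -0.4]
gripper_width: 0.327
gripper_force: 0.0
```

Request:
jog_arm(
  plan=[
    [0, 0, 0, 0, 0, 0],
    [0, 0, 0, 0, 0, 0],
    [0, 0, 0, 0, 0, 0],
    [0, 0, 0, 0, 0, 0],
    [0, 0, 0, 0, 0, 0],
  ],
)

```text
clock: 29.77
tool_pos: [0.5472, -0.1806, 0.0094]
eef_rot: [0.0, 0.996, 0.089, 0.0]
ft_force: [-0.5, -1.6, 3.4]
gripper_width: 0.148
gripper_force: 30.0
```

```bash
python3 -c "
from h import *
go(.537,-.365,.1,.178);go(.537,-.365,.1,.085)"
```

```text
tool [ 0.5472 -0.1806  0.0094] shift [-0.0426  0.1798 -0.0906] turn [ 0.0002 -0.0003 -0.0001] t 29.7667
tool [ 0.5472 -0.1806  0.0094] shift [-0.0426  0.1798 -0.0906] turn [ 0.0002 -0.0003  0.0929] t 29.7667
```

Request:
jog_arm(
  plan=[
    [0, 0, -0.02, 0, 0, 0],
    [0, 0, -0.05, 0, 0, 0],
    [0, 0, -0.09, 0, 0, 0],
    [-0.005, 0.025, -0.09, 0, 0, 0.04],
    [-0.013, 0.06, -0.09, 0, 0, 0.093],
  ],
)

```text
clock: 30.18
tool_pos: [0.5461, -0.2409, 0.1016]
eef_rot: [0.001, 0.999, 0.043, 0.002]
ft_force: [1.0, 0.0, -1.7]
gripper_width: 0.152
gripper_force: 30.0
```

```bash
python3 -c "
from h import *
go(.537,-.365,.1,.085)"
```

```text
tool [ 0.5461 -0.2409  0.1016] shift [-0.0198  0.1228  0.0017] turn [ 0.0014 -0.0031  0.0015] t 30.1833
```

Request:
jog_arm(
  plan=[
    [-0.006, 0.038, 0, 0, 0, 0],
    [-0.013, 0.077, 0, 0, 0, 0],
    [-0.019, 0.11, 0, 0, 0, 0],
    [-0.02, 0.121, 0, 0, 0, 0],
    [-0.02, 0.121, 0, 0, 0, 0],
  ],
)

```text
clock: 30.6
tool_pos: [0.5346, -0.367, 0.0988]
eef_rot: [0.0, 0.999, 0.041, 0.0]
ft_force: [-0.4, 0.3, -1.3]
gripper_width: 0.153
gripper_force: 30.0
```

Request:
jog_arm(
  plan=[
    [0, 0, 0.01, 0, 0, 0],
    [0, 0, 0.03, 0, 0, 0],
    [0, 0, 0.055, 0, 0, 0],
    [0, 0, 0.07, 0, 0, 0],
    [0, 0, 0.07, 0, 0, 0],
  ],
)

```text
clock: 31.02
tool_pos: [0.5333, -0.3607, 0.0253]
eef_rot: [-0.002, 0.999, 0.043, -0.002]
ft_force: [-0.1, 1.6, -1.4]
gripper_width: 0.144
gripper_force: 30.0
```

```bash
python3 -c "
from h import *
go(.537,-.365,.0115,.085);print(sensors.get_obs()['ft_force'])"
```

```text
tool [ 0.5333 -0.3607  0.0253] shift [0.0033 0.0046 0.0138] turn [-0.0046  0.0045  0.0011] t 31.0167
[-0.0854  1.6202 -1.3552]
```

Request:
jog_arm(
  plan=[
    [0.003, 0.002, 0.005, 0, 0, 0],
    [0.003, 0.002, 0.01, 0, 0, 0],
    [0.003, 0.002, 0.015, 0, 0, 0],
    [0.003, 0.002, 0.015, 0, 0, 0],
    [0.003, 0.002, 0.015, 0, 0, 0],
  ],
)

```text
clock: 31.43
tool_pos: [0.5384, -0.3657, 0.0144]
eef_rot: [0.0, 0.999, 0.042, 0.0]
ft_force: [-0.9, 0.7, -1.2]
gripper_width: 0.149
gripper_force: 30.0
```

```bash
python3 -c "
from h import *
go(.537,-.365,.0115,.085);print(sensors.get_obs()['ft_force'])"
```

```text
tool [ 0.5384 -0.3657  0.0144] shift [-0.0013 -0.0009  0.0029] turn [ 0.0001 -0.0001 -0.0001] t 31.4333
[-0.9376  0.664  -1.2032]
```

Request:
jog_arm(
  plan=[
    [0, 0, 0.002, 0, 0, 0],
    [0, 0, 0.003, 0, 0, 0],
    [0, 0, 0.003, 0, 0, 0],
    [0, 0, 0.003, 0, 0, 0],
    [0, 0, 0.003, 0, 0, 0],
  ],
)

```text
clock: 31.85
tool_pos: [0.5384, -0.366, 0.0114]
eef_rot: [0.0, 0.999, 0.042, 0.0]
ft_force: [0.6, -1.0, -0.7]
gripper_width: 0.149
gripper_force: 30.0
```

Request:
jog_arm(
  plan=[
    [0, 0, 0, 0, 0, 0],
    [0, 0, 0, 0, 0, 0],
    [0, 0, 0, 0, 0, 0],
    [0, 0, 0, 0, 0, 0],
    [0, 0, 0, 0, 0, 0],
  ],
  hand=0.035,
)

```text
clock: 32.27
tool_pos: [0.5383, -0.3658, 0.0112]
eef_rot: [-0.0, 0.999, 0.042, 0.0]
ft_force: [-0.1, -0.0, -0.3]
gripper_width: 0.383
gripper_force: 0.0
```

Request:
jog_arm(
  plan=[
    [0, 0, -0.02, 0, 0, 0],
    [0, 0, -0.05, 0, 0, 0],
    [0, 0, -0.09, 0, 0, 0],
    [0, 0, -0.13, 0, 0, 0],
    [0, 0, -0.17, 0, 0, 0],
  ],
)

```text
clock: 32.68
tool_pos: [0.5379, -0.3655, 0.183]
eef_rot: [-0.0, 0.999, 0.042, -0.0]
ft_force: [1.5, -1.3, -0.9]
gripper_width: 0.386
gripper_force: 0.0
```

Request:
jog_arm(
  plan=[
    [0, 0, -0.04, 0, 0, 0],
    [0, 0, -0.08, 0, 0, 0],
    [-0.04, 0.0, -0.1, 0, 0, 0],
    [-0.06, 0, -0.1, 0, 0, 0],
    [-0.06, 0, -0.1, 0, 0, 0],
  ],
)

```text
clock: 33.1
tool_pos: [0.4758, -0.3716, 0.2834]
eef_rot: [0.001, 0.999, 0.042, 0.001]
ft_force: [0.9, -0.7, -0.2]
gripper_width: 0.389
gripper_force: 0.0
```

Run:
```python
from h import *
get_image("wrist");o=sensors.get_obs();im=get_image("wrist");cv2.imwrite("pics/w17.png",im);cv2.imwrite("pics/t17.png",get_image("top"));cv2.imwrite("pics/s17.png",get_image("scene"))
print(o["tool_pos"])
for th in(190,225):bars(im,o,(150,0,500,245),th=th,z=.013)
go(.675,-.003,.3,-.36)
```

```text
[ 0.4771 -0.3712  0.2824]
bar centre [ 0.5391 -0.4144] size [98.5068 14.5674] dir 0.08227335
bar centre [ 0.5391 -0.4384] size [105.2194  25.2636] dir 0.073805675
bar centre [ 0.5404 -0.3663] size [101.7444  43.7698] dir 0.09453194
bar centre [ 0.6549 -0.5409] size [73.1877 74.6535] dir -1.3977879
bar centre [ 0.5398 -0.4383] size [103.7803  24.5778] dir 0.08139904
bar centre [ 0.6555 -0.5408] size [71.991  74.6156] dir -1.3977897
tool [ 0.4789 -0.3707  0.2808] shift [ 0.2266 -0.3498 -0.0191] turn [-0.0005  0.0003  0.4449] t 33.3
```

Request:
jog_arm(
  plan=[
    [0.015, -0.037, 0, 0, 0, 0],
    [0.03, -0.074, 0, 0, 0, 0],
    [0.045, -0.111, 0, 0, 0, 0],
    [0.06, -0.148, 0, 0, 0, 0],
    [0.078, -0.187, 0, 0, 0, 0],
  ],
)

```text
clock: 33.72
tool_pos: [0.5405, -0.1771, 0.2805]
eef_rot: [-0.0, 0.999, 0.042, -0.0]
ft_force: [1.1, -0.1, 0.8]
gripper_width: 0.384
gripper_force: 0.0
```

Request:
jog_arm(
  plan=[
    [0.015, -0.037, 0, 0, 0, 0.1],
    [0.03, -0.074, 0, 0, 0, 0.2],
    [0.045, -0.111, 0, 0, 0, 0.3],
    [0.06, -0.148, 0, 0, 0, 0.4],
    [0.078, -0.187, 0, 0, 0, 0.445],
  ],
  hand=0.04,
)

```text
clock: 34.13
tool_pos: [0.6018, 0.0152, 0.2806]
eef_rot: [0.0, 0.983, -0.182, -0.0]
ft_force: [1.0, -0.5, 0.7]
gripper_width: 0.438
gripper_force: 0.0
```

Run:
```python
from h import *
import pickle
get_image("wrist");get_image("wrist");get_image("wrist");o=sensors.get_obs();im=get_image("wrist");pickle.dump(o,open("w18.pkl","wb"));cv2.imwrite("pics/w18.png",im)
print(o["tool_pos"],o["q"][5]);c=cam("wrist",o)
hsv=cv2.cvtColor(im,cv2.COLOR_BGR2HSV)
def rep(n,b,z,mn):
    for k in cv2.findContours(b,cv2.RETR_EXTERNAL,cv2.CHAIN_APPROX_NONE)[0]:
        if cv2.contourArea(k)>mn and len(k)>5:
            e=cv2.fitEllipse(k);print(n,np.round(e[0]),np.round(e[1]),cv2.contourArea(k),pt(c,[e[0]],z))
w=((hsv[...,1]<40)&(hsv[...,2]>170)).astype(np.uint8)*255; w[250:]=0
rep("white",w,.062,100)
t=cv2.imread("pics/t17.png");g=cv2.cvtColor(t,cv2.COLOR_BGR2GRAY)
p=camera_params("top");E=p["camera_from_world"]
P=np.array([(.474,.395,.125),(.518,.385,.125),(.5615,.3743,.125)])
uv=cv2.projectPoints(P,cv2.Rodrigues(E[:3,:3])[0],E[:3,3],p["mtx"],np.array([p["k1"],0,0,0]))[0][:,0];print(uv)
print(cv2.HoughCircles(cv2.resize(g[170:240,170:230],None,fx=3,fy=3),cv2.HOUGH_GRADIENT,1,30,param1=100,param2=12,minRadius=12,maxRadius=22)/3+[170,170,0])
```

```text
[0.6022 0.0159 0.2801] 1.8536493720177678
white [351. 234.] [16. 20.] 206.5 [[0.5114 0.0082]]
white [314.  97.] [128. 130.] 13130.0 [[ 0.6801 -0.0057]]
white [609.  88.] [ 63. 190.] 7273.5 [[ 0.5756 -0.3363]]
[[186.0536 218.973 ]
 [190.1537 203.5069]
 [194.4718 188.356 ]]
[[[187.8333 220.5      7.1333]
  [189.8333 204.8333   4.9   ]
  [194.1667 189.1667   4.7667]]]
```

Run:
```python
from h import *
import pickle
o=pickle.load(open("w18.pkl","rb"));im=cv2.imread("pics/w18.png");c=cam("wrist",o);g=cv2.cvtColor(im,cv2.COLOR_BGR2GRAY)
yy,xx=np.mgrid[0:240,180:450];P=np.c_[xx.ravel(),yy.ravel()]
C=np.array([.6795,-.0055])
# white line at z=.104
w=pt(c,P,.104)-C;r=np.hypot(*w.T);v=g[P[:,1],P[:,0]]
s=(r<.026)&(v>130);print("line px",s.sum(),w[s].mean(0),w[s].min(0),w[s].max(0))
if s.sum()>4:
    (vx,vy,x0,y0)=cv2.fitLine(w[s].astype(np.float32),2,0,.01,.01)[:,0];print("dir",np.arctan2(vy,vx),"offset from axis",-vy*x0+vx*y0)
# dark on dial annuli, z .065
w=pt(c,P,.065)-C;r=np.hypot(*w.T);a=np.arctan2(w[:,1],w[:,0])
for r0,r1 in((.037,.043),(.043,.05),(.05,.056),(.056,.062)):
    s=(r>r0)&(r<r1)&(v<110); print(r0,np.unique(np.round(a[s],1),return_counts=True))
# skirt circle: dark disc at z=.074
s=(r<.07)&(v<90); print("dark centroid",(pt(c,P,.074)[s]).mean(0))
```

```text
line px 130 [ 0.0128 -0.0045] [-0.0006 -0.0213] [0.026  0.0157]
dir -0.06416298 offset from axis -0.0036378172
0.037 (array([-3.1,  2.5,  2.6,  2.7,  2.8,  2.9,  3. ,  3.1]), array([3, 3, 3, 3, 3, 4, 3, 3]))
0.043 (array([], dtype=float64), array([], dtype=int64))
0.05 (array([], dtype=float64), array([], dtype=int64))
0.056 (array([-1.5, -1. ,  0.1,  0.6,  1.1,  1.6,  2.1,  3. ,  3.1]), array([5, 5, 8, 5, 4, 3, 1, 8, 6]))
dark centroid [0.6748 0.0028]
```

Run:
```python
from h import *
import pickle
o=pickle.load(open("w18.pkl","rb"));im=cv2.imread("pics/w18.png");m,k,W=cam("wrist",o);E=np.linalg.inv(W);g=cv2.cvtColor(im,cv2.COLOR_BGR2GRAY)
C=np.array([.6795,-.0055])
A=np.arange(-3.14,3.14,.02)
def samp(r,z):
    P=np.c_[C[0]+r*np.cos(A),C[1]+r*np.sin(A),np.full(len(A),z)]
    uv=cv2.projectPoints(P,cv2.Rodrigues(E[:3,:3])[0],E[:3,3],m,np.array([k,0,0,0]))[0][:,0].astype(np.float32)
    return cv2.remap(g,uv[None,:,0],uv[None,:,1],cv2.INTER_LINEAR)[0].astype(int)
for z,rs in((.066,(.044,.047,.05,.053)),(.062,(.058,.062))):
    for r in rs:
        v=samp(r,z);i=np.argsort(v)[:12];print(r,sorted((round(A[j],2),v[j]) for j in i))
for r in(.012,.018,.024):
    v=samp(r,.104);i=np.argsort(-v)[:10];print("line",r,sorted((round(A[j],2),v[j]) for j in i))
```

```text
0.044 [(np.float64(-3.14), np.int64(200)), (np.float64(-0.48), np.int64(189)), (np.float64(-0.46), np.int64(137)), (np.float64(-0.44), np.int64(141)), (np.float64(-0.42), np.int64(161)), (np.float64(2.02), np.int64(199)), (np.float64(2.04), np.int64(199)), (np.float64(2.54), np.int64(200)), (np.float64(2.56), np.int64(200)), (np.float64(3.08), np.int64(200)), (np.float64(3.1), np.int64(200)), (np.float64(3.12), np.int64(199))]
0.047 [(np.float64(-0.48), np.int64(190)), (np.float64(-0.46), np.int64(142)), (np.float64(-0.44), np.int64(139)), (np.float64(-0.42), np.int64(169)), (np.float64(1.92), np.int64(195)), (np.float64(1.94), np.int64(198)), (np.float64(2.4), np.int64(199)), (np.float64(2.42), np.int64(199)), (np.float64(2.56), np.int64(199)), (np.float64(2.58), np.int64(199)), (np.float64(3.08), np.int64(199)), (np.float64(3.1), np.int64(197))]
0.05 [(np.float64(-0.48), np.int64(191)), (np.float64(-0.46), np.int64(147)), (np.float64(-0.44), np.int64(139)), (np.float64(-0.42), np.int64(161)), (np.float64(1.9), np.int64(197)), (np.float64(2.4), np.int64(199)), (np.float64(2.42), np.
[... 1870 characters left out ...]
207)), (np.float64(-0.52), np.int64(237)), (np.float64(-0.5), np.int64(244)), (np.float64(-0.48), np.int64(251)), (np.float64(-0.46), np.int64(255)), (np.float64(-0.44), np.int64(255)), (np.float64(-0.42), np.int64(254)), (np.float64(-0.4), np.int64(240)), (np.float64(-0.38), np.int64(219)), (np.float64(-0.36), np.int64(197))]
line 0.024 [(np.float64(-2.04), np.int64(105)), (np.float64(-1.98), np.int64(105)), (np.float64(-1.96), np.int64(105)), (np.float64(-1.94), np.int64(105)), (np.float64(-1.88), np.int64(105)), (np.float64(-1.86), np.int64(105)), (np.float64(-1.82), np.int64(105)), (np.float64(-1.78), np.int64(105)), (np.float64(-1.56), np.int64(106)), (np.float64(-1.54), np.int64(106))]
```

```bash
python3 -c "
from h import *
go(.6795,-.0055,.16,-.445)"
```

```text
tool [0.6018 0.0141 0.2803] shift [ 0.0798 -0.0088  0.1202] turn [0.0005 0.0012 0.0882] t 34.3333
```

Request:
jog_arm(
  plan=[
    [0.02, -0.002, 0.025, 0, 0, 0.04],
    [0.045, -0.005, 0.055, 0, 0, 0.088],
    [0.07, -0.008, 0.085, 0, 0, 0.088],
    [0.08, -0.009, 0.115, 0, 0, 0.088],
    [0.08, -0.009, 0.12, 0, 0, 0.088],
  ],
)

```text
clock: 34.75
tool_pos: [0.6784, -0.009, 0.155]
eef_rot: [0.001, 0.975, -0.223, -0.004]
ft_force: [-0.6, 0.4, -1.2]
gripper_width: 0.441
gripper_force: 0.0
```

Request:
jog_arm(
  plan=[
    [0, 0, 0.01, 0, 0, 0],
    [0, 0, 0.02, 0, 0, 0],
    [0, 0, 0.02, 0, 0, 0],
    [0, 0, 0.02, 0, 0, 0],
    [0, 0, 0.02, 0, 0, 0],
  ],
)

```text
clock: 35.17
tool_pos: [0.6798, -0.0072, 0.1428]
eef_rot: [-0.0, 0.975, -0.222, 0.001]
ft_force: [0.3, 0.6, 0.2]
gripper_width: 0.439
gripper_force: 0.0
```

```bash
python3 -c "
from h import *
go(.6795,-.0055,.069,-.445)"
```

```text
tool [ 0.6798 -0.0072  0.1428] shift [-0.0011 -0.0014  0.0738] turn [-0.0007 -0.0018 -0.003 ] t 35.1667
```

Request:
jog_arm(
  plan=[
    [-0.001, -0.001, 0.02, 0, 0, 0],
    [-0.001, -0.001, 0.045, 0, 0, 0],
    [-0.001, -0.001, 0.062, 0, 0, 0],
    [-0.001, -0.001, 0.072, 0, 0, 0],
    [-0.001, -0.001, 0.073, 0, 0, 0],
  ],
)

```text
clock: 35.58
tool_pos: [0.6782, -0.0057, 0.0672]
eef_rot: [0.0, 0.975, -0.222, -0.001]
ft_force: [-0.6, 0.1, -0.2]
gripper_width: 0.442
gripper_force: 0.0
```

Request:
jog_arm(
  plan=[
    [0, 0, 0, 0, 0, 0],
    [0, 0, 0, 0, 0, 0],
    [0, 0, 0, 0, 0, 0],
    [0, 0, 0, 0, 0, 0],
    [0, 0, 0, 0, 0, 0],
  ],
  hand=0,
)

```text
clock: 36.0
tool_pos: [0.6796, -0.006, 0.0692]
eef_rot: [-0.0, 0.975, -0.222, 0.001]
ft_force: [-0.5, -0.2, 5.6]
gripper_width: 0.152
gripper_force: 30.0
```

```bash
python3 -c "
from h import *
go(.6795,-.0055,.069,-.445);o=sensors.get_obs();print(o['gripper_width'],o['gripper_force'],o['ft_force'],o['q'][5])"
```

```text
tool [ 0.6796 -0.006   0.0692] shift [-0.0003 -0.0004  0.0002] turn [-0.0005 -0.0015 -0.0032] t 36.0
0.15190504538252536 29.998313784599304 [-0.5225 -0.1696  5.5682] 1.9224260266937137
```

Gripped on the knob. Turning anticlockwise.

Request:
jog_arm(
  plan=[
    [0, 0, 0, 0, 0, -0.1],
    [0, 0, 0, 0, 0, -0.22],
    [0, 0, 0, 0, 0, -0.34],
    [0, 0, 0, 0, 0, -0.46],
    [0, 0, 0, 0, 0, -0.58],
  ],
)

```text
clock: 36.42
tool_pos: [0.6799, -0.0041, 0.0692]
eef_rot: [-0.001, 0.998, 0.069, 0.001]
ft_force: [1.2, 16.3, 6.3]
gripper_width: 0.148
gripper_force: 30.0
```

```bash
python3 -c "
from h import *
go(.6795,-.0055,.069,0);o=sensors.get_obs();print(o['gripper_force'],o['ft_force'],o['ft_torque'],o['q'][5])"
```

```text
tool [ 0.6799 -0.0041  0.0692] shift [-0.0006  0.0014  0.0002] turn [-0.0024 -0.0023  0.1377] t 36.4167
30.022721886634827 [ 1.1795 16.3313  6.3365] [ 3.1559 -0.2072 -0.091 ] 1.336577051946267
```

Request:
jog_arm(
  plan=[
    [0, -0.001, 0, 0, 0, -0.12],
    [0, -0.0015, 0, 0, 0, -0.24],
    [0, -0.0015, 0, 0, 0, -0.36],
    [0, -0.0015, 0, 0, 0, -0.48],
    [0, -0.0015, 0, 0, 0, -0.6],
  ],
)

```text
clock: 36.83
tool_pos: [0.679, -0.002, 0.0692]
eef_rot: [-0.001, 0.933, 0.361, 0.001]
ft_force: [-3.0, 18.7, 12.3]
gripper_width: 0.148
gripper_force: 30.0
```

```bash
python3 -c "
from h import *
go(.6795,-.0055,.069,0);o=sensors.get_obs();print(o['gripper_force'],o['ft_force'],o['ft_torque'],o['q'][5])"
```

```text
tool [ 0.679  -0.002   0.0692] shift [-0.0019  0.0029  0.0002] turn [-0.0027 -0.002   0.7378] t 36.8333
30.031497180461884 [-3.0373 18.6826 12.3374] [ 3.6116  0.6782 -0.0783] 0.7387565498093406
```

Request:
jog_arm(
  plan=[
    [0.0017, -0.0018, 0, 0, 0, -0.12],
    [0.0017, -0.0018, 0, 0, 0, -0.24],
    [0.0017, -0.0018, 0, 0, 0, -0.36],
    [0.0017, -0.0018, 0, 0, 0, -0.48],
    [0.0017, -0.0018, 0, 0, 0, -0.6],
  ],
)

```text
clock: 37.25
tool_pos: [0.6772, -0.0007, 0.0691]
eef_rot: [-0.001, 0.784, 0.62, -0.001]
ft_force: [-14.9, 8.8, 19.3]
gripper_width: 0.151
gripper_force: 30.0
```

```bash
python3 -c "
from h import *
go(.6795,-.0055,.069,0);o=sensors.get_obs();print(o['gripper_force'],o['ft_force'],o['ft_torque'],o['q'][5])"
```

```text
tool [ 0.6772 -0.0007  0.0691] shift [-0.0042  0.0033  0.0001] turn [-0.0031  0.0011  1.3379] t 37.25
30.035402476787567 [-14.9075   8.8079  19.33  ] [ 1.6862  2.8527 -0.1061] 0.14238314599268898
```

Request:
jog_arm(
  plan=[
    [0.0005, -0.0022, -0.001, 0, 0, -0.12],
    [0.0005, -0.0022, -0.001, 0, 0, -0.24],
    [0.0005, -0.0022, -0.001, 0, 0, -0.36],
    [0.0005, -0.0022, -0.001, 0, 0, -0.48],
    [0.0005, -0.0022, -0.001, 0, 0, -0.6],
  ],
)

```text
clock: 37.67
tool_pos: [0.6749, -0.0007, 0.0692]
eef_rot: [-0.002, 0.566, 0.824, -0.001]
ft_force: [-12.4, -0.5, 8.1]
gripper_width: 0.15
gripper_force: 30.0
```

```bash
python3 -c "
from h import *
go(.6795,-.0055,.069,0);o=sensors.get_obs();print(o['gripper_force'],o['ft_force'],o['ft_torque'],o['q'][5])"
```

```text
tool [ 0.6749 -0.0007  0.0692] shift [-0.0062  0.0026  0.0002] turn [-0.0037  0.0022  1.9379] t 37.6667
30.009015798568726 [-12.4137  -0.4643   8.0981] [ 0.0578  2.3183 -0.0372] -0.4564455634550851
```

Request:
jog_arm(
  plan=[
    [0.0007, -0.0019, 0, 0, 0, -0.12],
    [0.0007, -0.0019, 0, 0, 0, -0.24],
    [0.0007, -0.0019, 0, 0, 0, -0.36],
    [0.0007, -0.0019, 0, 0, 0, -0.48],
    [0.0007, -0.0019, 0, 0, 0, -0.6],
  ],
)

```text
clock: 38.08
tool_pos: [0.6731, -0.0019, 0.0692]
eef_rot: [-0.001, 0.297, 0.955, -0.001]
ft_force: [-11.1, -10.0, 5.9]
gripper_width: 0.156
gripper_force: 30.0
```

```bash
python3 -c "
from h import *
go(.6795,-.0055,.069,0);o=sensors.get_obs();print(o['gripper_force'],o['ft_force'],o['ft_torque'],o['q'][5])"
```

```text
tool [ 0.6731 -0.0019  0.0692] shift [-0.0073  0.0007  0.0002] turn [-0.0036  0.003   2.5377] t 38.0833
30.01541644334793 [-11.1158  -9.991    5.9405] [-1.8941  2.0492 -0.0489] -1.056687563437117
```

Request:
jog_arm(
  plan=[
    [0.0004, -0.002, 0, 0, 0, -0.12],
    [0.0004, -0.002, 0, 0, 0, -0.24],
    [0.0004, -0.002, 0, 0, 0, -0.36],
    [0.0004, -0.002, 0, 0, 0, -0.46],
    [0.0004, -0.002, 0, 0, 0, -0.51],
  ],
)

```text
clock: 38.5
tool_pos: [0.6723, -0.0037, 0.0692]
eef_rot: [-0.001, 0.047, 0.999, -0.001]
ft_force: [-6.1, -10.6, 1.8]
gripper_width: 0.153
gripper_force: 30.0
```

```bash
python3 -c "
from h import *
go(.6795,-.0055,.069,0);o=sensors.get_obs();print(o['gripper_force'],o['ft_force'],o['ft_torque'],o['q'][5])"
```

```text
tool [ 0.6723 -0.0037  0.0692] shift [-0.0073 -0.0011  0.0002] turn [-0.0029  0.003   3.0478] t 38.5
30.008522272109985 [ -6.0977 -10.5992   1.7565] [-2.0485  1.0277 -0.0889] -1.5692509254487352
```

Request:
jog_arm(
  plan=[
    [0, -0.001, 0, 0, 0, -0.02],
    [0, -0.001, 0, 0, 0, -0.035],
    [0, -0.001, 0, 0, 0, -0.05],
    [0, -0.001, 0, 0, 0, -0.05],
    [0, -0.001, 0, 0, 0, -0.05],
  ],
)

```text
clock: 38.92
tool_pos: [0.6723, -0.0039, 0.0693]
eef_rot: [-0.001, 0.025, 1.0, -0.0]
ft_force: [-5.6, -4.2, 1.1]
gripper_width: 0.158
gripper_force: 30.5
```

```bash
python3 -c "
from h import *
go(.6795,-.0055,.069,0);o=sensors.get_obs();print(o['gripper_force'],o['ft_force'],o['ft_torque'],o['q'][5])"
```

```text
tool [ 0.6723 -0.0039  0.0693] shift [-0.0073 -0.0012  0.0003] turn [-0.0026  0.0007  3.0909] t 38.9167
30.521508157253265 [-5.6143 -4.2125  1.118 ] [-0.6418  0.8058 -1.0196] -1.614079978268677
```

Stop felt (torque −1 N m). Releasing and lifting.

Request:
jog_arm(
  plan=[
    [0, 0, 0, 0, 0, 0],
    [0, 0, 0, 0, 0, 0],
    [0, 0, 0, 0, 0, 0],
    [0, 0, 0, 0, 0, 0],
    [0, 0, 0, 0, 0, 0],
  ],
  hand=0.04,
)

```text
clock: 39.33
tool_pos: [0.6734, -0.0032, 0.0693]
eef_rot: [0.0, 0.025, 1.0, 0.0]
ft_force: [0.5, -0.8, -0.4]
gripper_width: 0.435
gripper_force: 0.0
```

Request:
jog_arm(
  plan=[
    [0, 0, -0.01, 0, 0, 0],
    [0, 0, -0.04, 0, 0, 0],
    [0, 0, -0.08, 0, 0, 0],
    [0, 0, -0.12, 0, 0, 0],
    [0, 0, -0.16, 0, 0, 0],
  ],
)

```text
clock: 39.75
tool_pos: [0.6728, -0.0032, 0.2318]
eef_rot: [0.0, 0.025, 1.0, 0.0]
ft_force: [1.4, 0.2, 0.4]
gripper_width: 0.439
gripper_force: 0.0
```

Request:
jog_arm(
  plan=[
    [-0.03, 0, -0.03, 0, 0, 0],
    [-0.06, 0, -0.05, 0, 0, 0],
    [-0.08, 0, -0.05, 0, 0, 0],
    [-0.08, 0, -0.05, 0, 0, 0],
    [-0.08, 0, -0.05, 0, 0, 0],
  ],
)

```text
clock: 40.17
tool_pos: [0.7534, -0.0073, 0.2792]
eef_rot: [-0.0, 0.025, 1.0, 0.0]
ft_force: [-0.2, 0.1, 0.1]
gripper_width: 0.439
gripper_force: 0.0
```

Run:
```python
from h import *
get_image("wrist");get_image("wrist");o=sensors.get_obs();im=get_image("wrist");cv2.imwrite("pics/w20.png",im);sc=get_image("scene");cv2.imwrite("pics/s20.png",sc)
print(o["tool_pos"],o["ft_force"],o["gripper_width"])
c=cam("wrist",o);m,k,W=c;E=np.linalg.inv(W);g=cv2.cvtColor(im,cv2.COLOR_BGR2GRAY);hsv=cv2.cvtColor(im,cv2.COLOR_BGR2HSV)
w=((hsv[...,1]<40)&(hsv[...,2]>170)).astype(np.uint8)*255; w[250:]=0
K=max(cv2.findContours(w,cv2.RETR_EXTERNAL,cv2.CHAIN_APPROX_NONE)[0],key=cv2.contourArea);e=cv2.fitEllipse(K);C=pt(c,[e[0]],.062)[0];print(e,C)
A=np.arange(0,6.28,.02)
for r,z in((.046,.066),(.05,.066),(.053,.066),(.058,.062),(.062,.062)):
    P=np.c_[C[0]+r*np.cos(A),C[1]+r*np.sin(A),np.full(len(A),z)]
    uv=cv2.projectPoints(P,cv2.Rodrigues(E[:3,:3])[0],E[:3,3],m,np.array([k,0,0,0]))[0][:,0].astype(np.float32)
    v=cv2.remap(g,uv[None,:,0],uv[None,:,1],cv2.INTER_LINEAR)[0].astype(int);i=np.argsort(v)[:8];print(r,[(float(round(A[j],2)),int(v[j])) for j in sorted(i)])
# lever ball and rods in scene, bars in tray: change against s17
d=cv2.absdiff(cv2.imread("pics/s17.png"),sc).max(2)
print("tray diff",d[205:290,140:215].max(),"rack diff",d[145:200,420:460].max(),"switch diff",d[160:210,300:335].max())
```

```text
[ 0.7523 -0.0072  0.2791] [0.2493 0.5315 0.3102] 0.4348157056331255
((318.6446228027344, 98.46807098388672), (121.98329162597656, 123.1441650390625), 112.1030502319336) [ 0.6749 -0.0049]
0.046 [(1.7, 186), (1.72, 196), (2.98, 199), (3.0, 161), (3.02, 131), (3.04, 116), (3.06, 117), (3.08, 164)]
0.05 [(1.92, 187), (1.94, 187), (1.96, 185), (3.0, 177), (3.02, 144), (3.04, 117), (3.06, 114), (3.08, 162)]
0.053 [(1.24, 185), (2.06, 180), (2.08, 169), (3.0, 163), (3.02, 115), (3.04, 115), (3.06, 117), (3.08, 132)]
0.058 [(2.02, 153), (2.04, 139), (2.52, 173), (2.54, 121), (3.02, 117), (3.04, 112), (3.06, 119), (3.08, 117)]
0.062 [(1.04, 50), (1.52, 89), (1.54, 77), (2.02, 84), (2.04, 62), (2.54, 68), (4.88, 71), (5.86, 60)]
tray diff 74 rack diff 57 switch diff 144
```

Run:
```python
from h import *
t=get_image("top");a=cv2.imread("pics/t17.png");s=cv2.imread("pics/s20.png");s0=cv2.imread("pics/s17.png")
def blobs(im,w,th,ch=None):
    x0,y0,x1,y1=w;g=cv2.cvtColor(im,cv2.COLOR_BGR2GRAY)[y0:y1,x0:x1];b=cv2.threshold(g,th,255,0)[1]
    return [tuple(np.round(np.array(cv2.minAreaRect(k)[0])+[x0,y0],1))+(cv2.contourArea(k),) for k in cv2.findContours(b,0,2)[0] if cv2.contourArea(k)>15]
print("scene tray",blobs(s,(140,205,215,290),190),blobs(s0,(140,205,215,290),190))
print("scene rack",blobs(s,(415,125,465,205),200),blobs(s0,(415,125,465,205),200))
p=camera_params("scene");E=p["camera_from_world"]
P=np.array([(.506,.0225,.092),(.4397,.0042,.092),(.465,.013,.025)])
uv=cv2.projectPoints(P,cv2.Rodrigues(E[:3,:3])[0],E[:3,3],p["mtx"],np.array([p["k1"],0,0,0]))[0][:,0];print(uv)
g=cv2.cvtColor(s,cv2.COLOR_BGR2GRAY)
x,y=uv[0].astype(int); print(g[y-10:y+22:2,x-14:x+16:2])
```

```text
scene tray [(np.float64(173.8), np.float64(248.3), 67.0), (np.float64(163.1), np.float64(248.0), 229.0), (np.float64(196.9), np.float64(242.3), 69.0), (np.float64(186.9), np.float64(241.8), 227.0)] [(np.float64(199.5), np.float64(251.6), 17.5), (np.float64(190.8), np.float64(247.2), 28.0), (np.float64(173.3), np.float64(248.6), 50.0), (np.float64(185.7), np.float64(246.0), 62.5), (np.float64(163.1), np.float64(248.0), 226.5)]
scene rack [(np.float64(447.5), np.float64(161.0), 22.0), (np.float64(442.5), np.float64(151.5), 17.0), (np.float64(438.5), np.float64(142.5), 18.0)] [(np.float64(447.5), np.float64(161.0), 22.0), (np.float64(443.0), np.float64(151.5), 18.0), (np.float64(438.5), np.float64(142.5), 18.0)]
[[325.1127 183.2956]
 [311.8374 170.0718]
 [317.6519 191.9632]]
[[ 27  30  52  53 156 181 170 158 150 110  20  36  44  50  52]
 [ 25  18  50  60  95 100 104 101 104  77  26  34  42  50  54]
 [ 24  16  94 101 100 101 101 103 104  75  27  38  44  48  56]
 [ 25  24  85 103 100  98  61  46  67  67  24  30  44  45  57]
 [ 24  30  58  74  70  44  32  39  29  30  21  26  40  45  56]
 [ 25  28  31  31  29  20  23  26  29  20  29  18  38  42  54]
 [ 24  44 126 145 120  18  19  24  21  14  21  18  34  41  53]
 [129 152 148 151 140 103  58  11  16  29  25  24  29  36  49]
 [150 151 140 105 115  92  96  29  28  23  32  27  18  38  56]
 [136 108  82 102  96  82  98 117  25  34  27  20  26  27  54]
 [139  56  76  77  77  56  79 148 121  24  19  24  28  25  49]
 [149 139  66  64  63  86 113 146 149 127  29  27  29  33  32]
 [108 150 140 132 151 138 116  96 122 130  55  29  28  28  26]
 [ 80 114 146 147 149 147 144  99  81  78  47  33  33  23  23]
 [ 73  82 121 147 145 125  92  77  79  80  40  19  24  28  26]
 [ 33  76  81 105  93  80  75  75  67  42  26  28  26  28  26]]
```

```bash
python3 -c "
from rig import close_job
print(close_job())"
```

```text
the job is handed in; nothing more can be done
None
```

I switched the tester off, put the three rods in the rack and both T-bars flat in the tray, turned the reset knob to its zero stop and let go, then handed the job in at about 40 s. My final camera checks agreed with this, but the hand-in returned no verdict.

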